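Unstack the aligner accessories onto their own pads

ROBOT

A 6-joint arm with a two-finger parallel gripper is mounted at the origin on a cart in front of the work surface, level with it; the furniture and walls round the work are solid. World frame = base frame: x ahead of the robot, y to its left, z up, the work surface at z = 0. Lengths are in m, angles in degrees, forces in N, time in s.
With the tool pointing down it reaches from about 0.325 to 0.775 m from the base axis. Payload 5.5 kg.
Tool frame: the origin (TCP) lies at the very end of the fingers, on their centre line; the grasp point (between the pads) lies 19 mm behind it (manip.hold_point_z is the distance from the TCP to the grasp point, in m); z points along the fingers, x is the direction in which the jaws open and shut, and the axes are right-handed (so a half turn about z gives the same grasp; the last joint's range is limited). The gripper opens to 88 mm and grips with 3 to 60 N. Pads are 20 mm wide; open, the fingers measure 115 mm over their backs; the gripper's body (75 mm by 178 mm) begins 61 mm behind the grasp point.
Start: joints at [73.356, 5.22, 70.514, -0, 104.267, -3.249], TCP at [0.139, 0.584, 0.223] pointing down, gripper open.
Joint ranges: [-164.24, 164.24], [-49.07, 125.15], [9.68, 141.18], [-86.29, 266.29], [3.28, 154.24], [-151.56, 151.56]. Speed limits (degrees/s): [147.25, 147.25, 172.46, 180, 180, 180].

INTERFACE

Orientations are given as a 3x3 rotation matrix whose columns are the frame's x, y, z axes.
In Python, from workcell import manip, cams, workorder, models gives the robot as it stands.
- The arm moves only by the tool play_rows, never from a script. Its argument "motion" is a list of rows, each a list of 2 entries, a list of its own where there are three numbers: the shift along the tool's x, y, z in m, then the turn, a rotation vector about the tool's x, y, z in degrees. A call has 1 to 12 rows; each row shifts and turns the commanded pose from where the row before left it, along the tool's axes as they then stand; what a row does not reach is not made up. A row lasts 1/10 s, in which the tool goes at most 50 mm and 8.59 degrees, less where a joint would pass 70% of its speed; a pose out of reach is approached as far as the arm can. A call is refused whole if a number of a shift passes 0.05 or a number of a turn 8.59, either way. A call with a gripper value outside its range is refused whole. "fingers" is the gripper's target within -1 to 1 (fully open at 1, half-way at 0, shut at -1), set as the call begins (left out, the last holds). The fingers move at their own pace and stop on an object; "squeeze" is the grip in N (left out, the last holds). Time passes only in rows, so rows that do not move let the fingers close. It gives the time, the measured TCP pose, the force and the opening at its end, in the units of the state.
- manip.sense(): the state, without advancing time (a new reading comes with each control period).
- cams.camera(name): name is "side" or "top"; returns a dict with "img" (480x640x3 uint8, red, green, blue), "fov_y" (degrees; the focal length in pixels is half the picture's height over the tangent of half this angle, whatever the lens; pixels are square), "cx", "cy" (the principal point, pixels), "view" (4x4, takes a point from world to camera coordinates). Camera axes: x right, y down, z forward; pixel columns grow to the right and rows downward; lengths in m; the calibration is good to about 2 mm. A picture is of the moment at which its call begins. There is no depth.
- workorder.job_done(): hands the job in, once; it reports no verdict.
Trained networks look in a picture, given as the dict that the camera call returned (one of the last four; its "shot" number tells which), for a name from the list of things; names that differ only in an ending like _2 or _b are one class to them, and where a whole thing is asked for, a point or a joint stands for the part that bears it (a point fixed in the world has none). Each returns a list of dicts, best first, with "p" (0 to 1); they miss things now and then, are a little off and sometimes report something else, mostly with a low value. They report only what shows in the picture. A call takes as long as a camera call.
- models.silhouettes(label, picture): "pixels" (480x640 bool, what is visible of it).
- models.pinpoint(label, picture): "centre" ([x, y, z] in m, in world coordinates, good to about 4 mm: a listed point, or the origin of a listed thing).
The state is a dict: "t": time; "joint_positions": joint angles; "qd": joint speeds; "joint_torque": joint torques, N m; "eef_pos": TCP position; "tcp_rot": TCP orientation; "contact_force": force on the tool from outside, world axes, zero at the start; "ft_torque": the same for the moment, N m; "gripper_width": finger opening in m.
Only numpy, scipy, OpenCV 4.12 (cv2) and the standard library are available. Lean on these libraries where they do the work, as an engineer would, in place of code of your own. Each camera call takes 0.05 s, during which the arm holds its last target.

TASK

Take the stack in front of the mask aligner apart from the top down, one piece at a time, and set each piece straight onto the grey pad of its own outline: the brown bottle on the small round pad, the lens cap on the large round pad, the timer on the oblong pad and the square aluminium chuck insert on the square pad. Centre each on its pad, upright or flat, with the timer and the insert turned in line with their pads; tip nothing over and leave the swab pot and the black objective canister where they stand.

Things in the scene. Friction and masses are not known exactly. Their poses are not given: they have to be found in the camera images.
- small_bottle_mid (a point): Small brown bottle with a narrower black screw cap, 64 high in all: body 37 in diameter up to 53 high including its sloping shoulder, cap 21 in diameter above. 70 g. Starts upright as the top of the stack. Point on its axis, half-way up (32 above its foot); z points up along the axis, yaw means nothing. Grip the body, about the height of this point.
- lens_cap_mid (a point): Plain black round lens cap, a flat disc 48 in diameter and 12.5 thick, flat on both faces. Second from the top of the stack, under the bottle. Point at its centre, half-way up (6 above its underside); z points up, yaw means nothing.
- timer_mid (a point): Pale grey kitchen-style timer, a flat box 46 (x) by 52 (y) by 17 high, with a small display and three keys that stand about 2 higher. Third in the stack, under the lens cap. Point at its centre, half-way up (8.5 above its underside); x along the 46 side, y along the 52 side, z up.
- chuck_insert_mid (a point): Chuck insert: plain bare aluminium square plate 60 by 60 by 14 thick, rounded edges, small dark rings and dots on its upper face. Bottom of the stack, lying on the worktop under the timer. 120 g. Point at its centre, half-way up (7 above its underside); x and y along its sides, z up. The stack and the four pads stand in five places in two rows along the worktop's front edge, in any order.
- pad_small_round_top (a point): Small round pad: fixed flat grey disc 41 in diameter, 4 high, on the worktop (z = 0). Point at the centre of its top face; z up. Place of the brown bottle.
- pad_large_round_top (a point): Large round pad: fixed flat grey disc 52 in diameter, 4 high, on the worktop (z = 0). Point at the centre of its top face; z up. Place of the lens cap.
- pad_oblong_top (a point): Oblong pad, the smaller of the two four-sided ones: fixed flat grey slab 48 (x) by 54 (y), 4 high, on the worktop (z = 0). Point at the centre of its top face; x along the 48 side, y along the 54 side, z up. Place of the timer, 46 side along the 48 side.
- pad_square_top (a point): Square pad, the larger of the two four-sided ones: fixed flat grey slab 62 by 62, 4 high, on the worktop (z = 0). Point at the centre of its top face; x and y along its sides, z up. Place of the chuck insert. The worktop's edge runs at 45 degrees to the robot's axes; the x axes of this pad, the oblong pad, the insert and the timer lie within 0.25 rad of yaw 45 degrees.
- swab_pot_mid (a point): Bystander: clear pot with cotton swabs standing in it, 34 in diameter, 92 high, loose, at the far left of the strip, beside the red lamp housing. Point on its axis, 46 above its foot; z up. Leave it alone. A room corner juts out on the robot's left at about x 0.43, y 0.43: keep the arm drawn in when swinging past.
- objective_can_mid (a point): Bystander: black ribbed cylinder (an objective in its screw canister), 37 in diameter, 57 high, loose, to the right of the work. Point on its axis, 28.5 above its foot; z up. Leave it alone.

How it is judged:
By the outcome, as a careful person would: the job done as asked, in the order asked, and still so for the second after the job is handed in, with the robot touching nothing.
It also fails if it takes over 125 s, if anything falls off the work surface, if the arm or the gripper's body presses on something with over 40 N, if the wrist force passes 120 N, or if a joint passes its speed limit or range.

## Working session

There is one attempt and no reset: what is moved stays moved. The work goes in short steps, Python scripts to look and compute and a tool call to move; the robot and the scene stay as the last step left them, time stands still between calls to the robot, and variables do not carry over. Pictures are saved under pics/ and viewed, and the job is handed in when it is done.

Besides the shell and the picture viewer there is one more tool, called after "Emit:" by a JSON object that holds its "name" and its "arguments". play_rows: Moves the arm, as the interface text tells. Its arguments: {"type":"object","properties":{"motion":{"type":"array"},"fingers":{"type":"number"},"squeeze":{"type":"number"}},"required":["motion"]}

```bash
mkdir -p pics; ls; python3 - <<'E'
from workcell import manip, cams, workorder, models
import cv2, numpy as np
s=manip.sense(); print(s)
for n in ["side","top"]:
    c=cams.camera(n); cv2.imwrite(f"pics/{n}0.png",c["img"][:,:,::-1]); print(n,c["fov_y"],c["cx"],c["cy"],np.round(c["view"],4).tolist())
    for l in ["small_bottle_mid","lens_cap_mid","timer_mid","chuck_insert_mid","pad_small_round_top","pad_large_round_top","pad_oblong_top","pad_square_top","swab_pot_mid","objective_can_mid"]:
        r=models.pinpoint(l,c); print(l,[(np.round(d["centre"],4).tolist(),round(d["p"],2)) for d in r[:2]])
print(manip.sense()["t"])
E
```

```text
pics
{'t': 0.0, 'joint_positions': array([ 7.33526085e+01,  5.26296557e+00,  7.05800561e+01, -9.46392007e-04,
        1.04265609e+02, -3.24903675e+00]), 'qd': array([-0.01040887,  0.00532754,  0.0235766 ,  0.05639931,  0.024213  ,
       -0.03381287]), 'joint_torque': array([ 2.36629994e-04, -4.46477115e+01, -4.06427979e+01,  6.96798787e-02,
        3.01152037e-02, -1.57693012e-04]), 'eef_pos': array([0.1389617 , 0.5833954 , 0.22152633]), 'tcp_rot': array([[ 2.31723416e-01,  9.72781569e-01, -5.27822260e-04],
       [ 9.72779868e-01, -2.31723999e-01, -1.82108943e-03],
       [-1.89383132e-03, -9.14658056e-05, -9.99998203e-01]]), 'contact_force': array([ 0.26284506,  0.18992044, -0.54613307]), 'ft_torque': array([-0.00673591,  0.03147854, -0.00760279]), 'gripper_width': 0.08768415160874718}
side 42.067359680555356 313.44847213485315 232.81897641892883 [[-0.2322, -0.9726, -0.0105, 0.0754], [-0.8479, 0.2077, -0.4878, 0.4583], [0.4766, -0.1044, -0.8729, 0.6845], [0.0, 0.0, 0.0, 1.0]]
small_bottle_mid [([0.486, -0.0701, 0.076], 0.85)]
lens_cap_mid [([0.488, -0.0712, 0.0358], 0.84), ([0.488
[... 550 characters left out ...]
8, -0.1022, 0.4953], [0.1022, 0.0054, -0.9947, 0.8832], [0.0, 0.0, 0.0, 1.0]]
small_bottle_mid [([0.4898, -0.075, 0.0749], 0.87), ([0.4116, -0.1443, 0.0042], 0.71)]
lens_cap_mid [([0.4823, -0.0718, 0.0397], 0.66)]
timer_mid [([0.3279, -0.1583, 0.0289], 0.71), ([0.4862, -0.0743, 0.0255], 0.65)]
chuck_insert_mid [([0.4848, -0.0699, 0.0086], 0.61)]
pad_small_round_top [([0.4098, -0.1444, 0.001], 0.84)]
pad_large_round_top [([0.497, 0.0481, 0.0055], 0.78), ([0.4311, -0.0151, 0.0035], 0.68)]
pad_oblong_top [([0.4958, 0.0515, 0.004], 0.75), ([0.4348, -0.0144, 0.0016], 0.61)]
pad_square_top [([0.5483, -0.0018, 0.0047], 0.87)]
swab_pot_mid []
objective_can_mid [([0.3293, -0.1596, 0.0283], 0.83)]
1.1
```

View pics/side0.png

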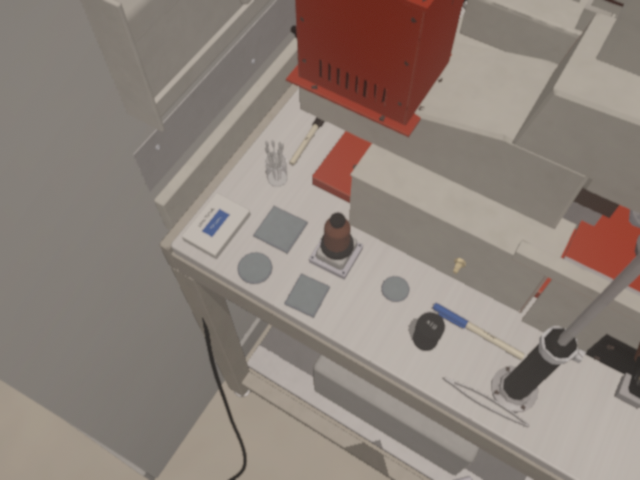

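View pics/top0.png

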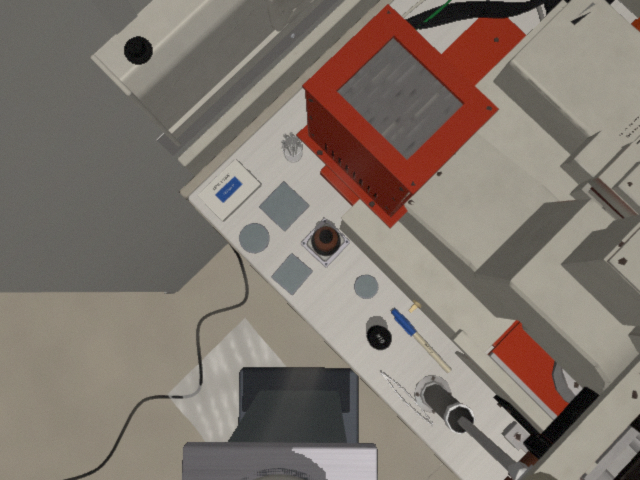

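```bash
cat > h.py <<'E'
from workcell import manip, cams, workorder, models
import cv2, numpy as np
def proj(c,P):
    P=np.atleast_2d(P); V=np.array(c["view"]); q=P@V[:3,:3].T+V[:3,3]
    f=240/np.tan(np.radians(c["fov_y"])/2); return np.c_[f*q[:,0]/q[:,2]+c["cx"],f*q[:,1]/q[:,2]+c["cy"]]
def unproj(c,uv,z):
    uv=np.atleast_2d(uv).astype(float); V=np.array(c["view"]); R=V[:3,:3]; t=V[:3,3]
    f=240/np.tan(np.radians(c["fov_y"])/2)
    d=np.c_[(uv[:,0]-c["cx"])/f,(uv[:,1]-c["cy"])/f,np.ones(len(uv))]@R; o=-R.T@t
    return o+d*((z-o[2])/d[:,2])[:,None]
def rect(c,m,z):
    cs,_=cv2.findContours(m.astype(np.uint8),cv2.RETR_EXTERNAL,cv2.CHAIN_APPROX_NONE)
    k=max(cs,key=cv2.contourArea)[:,0,:]
    P=unproj(c,k,z)[:,:2]
    r=cv2.minAreaRect((P*1000).astype(np.float32))
    ys,xs=np.nonzero(m); cen=unproj(c,[[xs.mean(),ys.mean()]],z)[0,:2]*1000
    return np.round(r[0],1),np.round(r[1],1),round(r[2],1),np.round(cen,1)
def crop(c,name,x0,y0,w,h,s):
    cv2.imwrite(name,cv2.resize(c["img"][y0:y0+h,x0:x0+w,::-1],None,fx=s,fy=s,interpolation=cv2.INTER_CUBIC))
E
python3 - <<'E'
from h import *
for n in ["side","top"]:
    c=cams.camera(n)
    crop(c,f"pics/{n}1.png",*((170,110,280,240) if n=="side" else (180,130,260,220)),2.4)
    for l,z in [("pad_small_round_top",.004),("pad_large_round_top",.004),("pad_oblong_top",.004),("pad_square_top",.004),("chuck_insert_mid",.014),("timer_mid",.031),("lens_cap_mid",.044)]:
        for d in models.silhouettes(l,c)[:2]:
            print(n,l,round(d["p"],2),d["pixels"].sum(),*rect(c,d["pixels"],z))
E
```

```text
side pad_small_round_top 0.6 587 [ 410.3 -140.4] [40.3 39. ] 76.3 [ 410.5 -140.8]
side pad_large_round_top 0.64 883 [490.1  48.9] [48.4 51.8] 76.3 [490.5  48.6]
side pad_oblong_top 0.58 1206 [431.  -15.7] [48.6 55.4] 50.2 [430.6 -15.7]
side pad_square_top 0.71 1481 [546.3  -1.5] [63.3 63. ] 47.3 [545.1  -1. ]
side pad_square_top 0.34 887 [491.   49.3] [50.  50.2] 76.3 [490.8  48.9]
side chuck_insert_mid 0.67 529 [480.7 -70.3] [62.8 62.3] 49.2 [467.4 -67.4]
side chuck_insert_mid 0.45 789 [658.6 -18.3] [33.8 88.8] 80.7 [654.1 -17.7]
side timer_mid 0.69 248 [465.1 -58.1] [44.9 20.1] 54.3 [463.7 -60. ]
side lens_cap_mid 0.75 239 [457.6 -57.4] [45.  20.9] 59.0 [456.8 -59.5]
side lens_cap_mid 0.68 415 [472.9 -70.8] [49.2 38.4] 80.9 [469.6 -69.4]
top pad_small_round_top 0.93 475 [ 412.3 -141.7] [38.4 38.6] 0.4 [ 411.8 -141.9]
top pad_large_round_top 0.66 696 [493.8  47.8] [49.4 49.2] 0.9 [493.9  47.7]
top pad_oblong_top 0.74 850 [433.6 -17.2] [46.7 52.8] 49.5 [433.6 -17.5]
top pad_square_top 0.75 1340 [548.4  -2.8] [62.5 64. ] 46.8 [548.   -2.7]
top chuck_insert_mid 0.96 398 [484.  -72.1] [60.2 60.4] 46.5 [478.1 -68.3]
top timer_mid 0.49 152 [479.4 -47.9] [22.6 10.3] 11.7 [479.2 -66.5]
top timer_mid 0.45 449 [489.9 -73.9] [37.4 39.1] 71.8 [489.8 -74. ]
top lens_cap_mid 0.73 135 [473.2 -77.6] [24.1 44.8] 13.9 [471.  -79.9]
top lens_cap_mid 0.25 905 [431.7 -19.6] [45.7 51.6] 49.7 [431.6 -19.7]
```

View pics/side1.png

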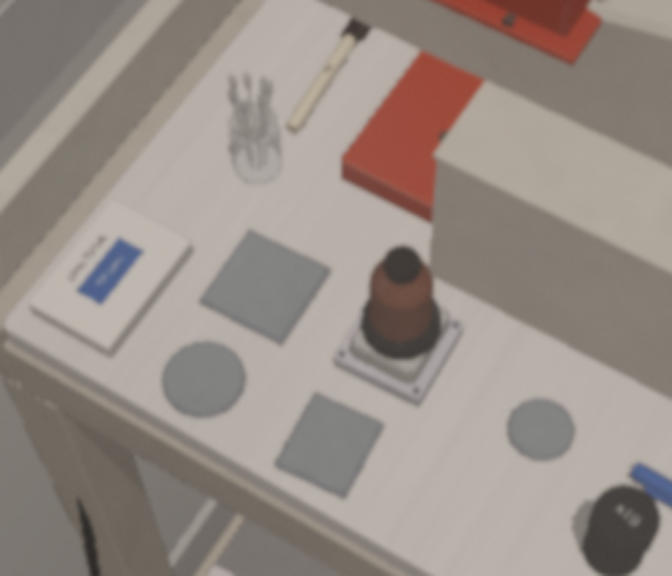

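View pics/top1.png

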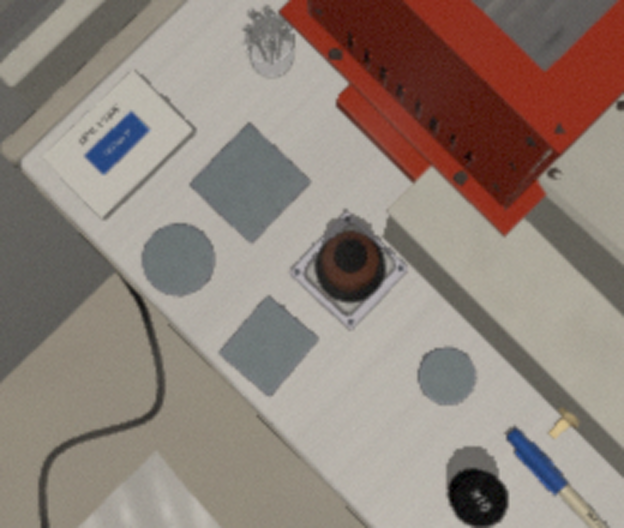

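```bash
python3 - <<'E'
from h import *
cs=cams.camera("side");ct=cams.camera("top")
from scipy.optimize import least_squares
def tri(a,b):
    r=least_squares(lambda P:np.r_[proj(cs,P)[0]-a,proj(ct,P)[0]-b],[.5,0,.05]); return np.round(r.x*1000,1),round(np.abs(r.fun).max(),1)
print("block corner",tri((352.1,174.6),(341.7,219.6)))
print("lampplate near corner",tri((413,127),(390.4,226.7)))
print("lampplate left corner",tri((288,76),(298,133)))
print("redbase corner", tri((170+343/2.4,110+158/2.4),(180+338/2.4,130+97/2.4)))
print("block base side@z0",unproj(cs,[[350,215]],0)*1000)
print("other top edge far", unproj(cs,[[535,250]],.07)*1000, unproj(ct,[[436,325]],.07))
print(proj(ct,[[.484,-.0721,.0]]),proj(cs,[[.484,-.0721,.0]]))
E
```

```text
block corner (array([502.7, -94.7, 174.7]), np.float64(0.4))
lampplate near corner (array([ 479.9, -150.9,  279.4]), np.float64(1.4))
lampplate left corner (array([598.5, -37.3, 265.5]), np.float64(0.1))
redbase corner (array([601.3, -65.7,  42.4]), np.float64(0.0))
block base side@z0 [[ 545.64883412 -110.38156137    0.        ]]
other top edge far [[ 393.08304562 -325.42760178   70.        ]] [[ 0.35302055 -0.24509669  0.07      ]]
[[324.21978917 243.82685187]] [[335.82167183 255.09338468]]
```

```bash
python3 - <<'E'
from h import *
cs=cams.camera("side");ct=cams.camera("top")
for z in [0,.05,.1,.15,.175]:
    print(z,"sideTop",unproj(cs,[[352.1,174.6]],z)[0]*1000,"sideBase",unproj(cs,[[350,215],[450,269]],z)*1000,"topTop",unproj(ct,[[341.7,219.6],[436,325]],z)*1000)
for c in(cs,ct): V=np.array(c["view"]);print(-V[:3,:3].T@V[:3,3])
crop(ct,"pics/top2.png",300,180,160,140,5)
crop(cs,"pics/side2.png",320,130,160,140,5)
E
```

```text
0 sideTop [ 617.08349519 -133.06527056    0.        ] sideBase [[ 545.64883412 -110.38156137    0.        ]
 [ 422.44967774 -228.0140855     0.        ]] topTop [[ 525.64835279 -101.69411693    0.        ]
 [ 348.95811974 -259.5997523     0.        ]]
0.05 sideTop [ 584.3998838  -121.95458546   50.        ] sideBase [[ 517.31137921 -100.6509759    50.        ]
 [ 401.60778319 -211.12661918   50.        ]] topTop [[ 519.03883775  -99.83485808   50.        ]
 [ 351.85985503 -249.24041962   50.        ]]
0.1 sideTop [ 551.71627241 -110.84390035  100.        ] sideBase [[ 488.97392431  -90.92039044  100.        ]
 [ 380.76588863 -194.23915286  100.        ]] topTop [[ 512.4293227   -97.97559924  100.        ]
 [ 354.76159033 -238.88108694  100.        ]]
0.15 sideTop [519.03266102 -99.73321524 150.        ] sideBase [[ 460.63646941  -81.18980497  150.        ]
 [ 359.92399407 -177.35168654  150.        ]] topTop [[ 505.81980766  -96.1163404   150.        ]
 [ 357.66332562 -228.52175426  150.        ]]
0.175 sideTop [502.69085532 -94.17787269 175.        ] sideBase [[ 446.46774196  -76.32451223  175.        ]
 [ 349.5030468  -168.90795337  175.        ]] topTop [[ 502.51505014  -95.18671098  175.        ]
 [ 359.11419326 -223.34208792  175.        ]]
[0.07988639 0.0495531  0.82181419]
[ 0.40286358 -0.06715472  0.92884861]
```

View pics/top2.png

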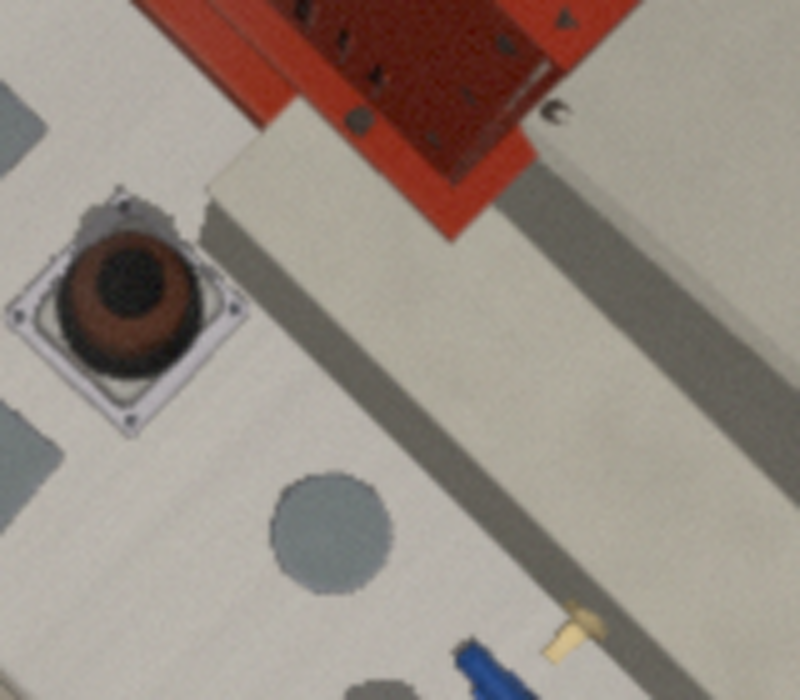

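View pics/side2.png

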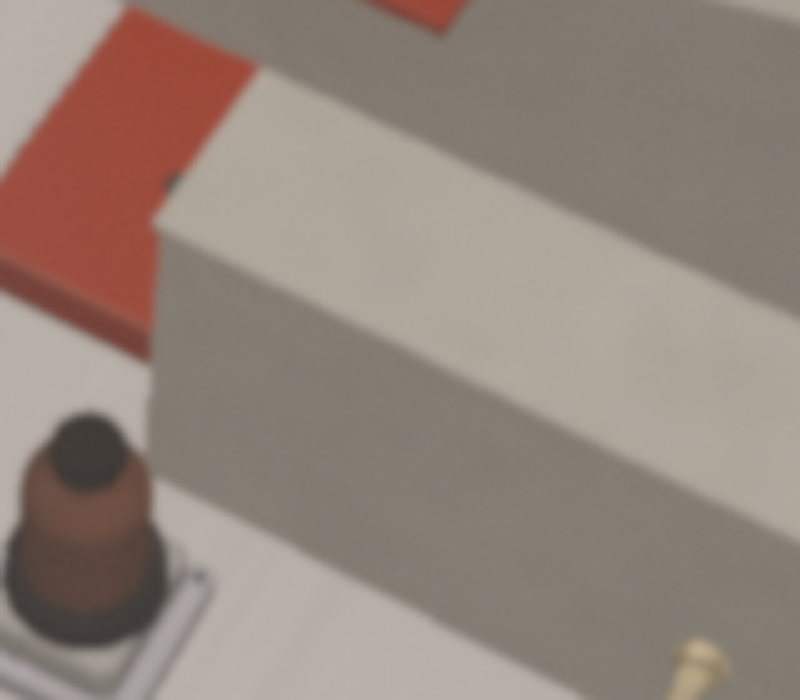

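```bash
cat > plan.py <<'E'
import sys, json
from h import *
from scipy.spatial.transform import Rotation as R, Slerp
def pose(yaw,tilt):
    y=np.radians(yaw); x=np.array([np.cos(y),np.sin(y),0]); z=np.array([0,0,-1.]); 
    return np.c_[x,np.cross(z,x),z]@R.from_rotvec([-np.radians(tilt),0,0]).as_matrix()
def plan(wps,step=.04,astep=7.5,dec=3,start=None):
    """wps: list of (x,y,z,yaw,tilt) in m/deg; optional step as 6th"""
    s=manip.sense(); p=s["eef_pos"].copy(); M=s["tcp_rot"].copy()
    rows=[]
    for w in wps:
        st=w[5] if len(w)>5 else step
        q=np.array(w[:3]); N=pose(w[3],w[4]); p0,M0=p.copy(),M.copy()
        rv=R.from_matrix(M0.T@N).as_rotvec()
        n=max(1,int(np.ceil(max(np.linalg.norm(q-p0)/st,np.degrees(np.linalg.norm(rv))/astep)-1e-3)))
        for i in range(1,n+1):
            pt=p0+(q-p0)*i/n; Mt=M0@R.from_rotvec(rv*i/n).as_matrix()
            d=np.round(M.T@(pt-p),dec+1 if i==n else dec); r=np.round(np.degrees(R.from_matrix(M.T@Mt).as_rotvec()),1)
            r[np.abs(r)<.15]=0
            rows.append([d.tolist(),r.tolist()])
            p=p+M@d; M=M@R.from_rotvec(np.radians(r)).as_matrix()
    for k in range(0,len(rows),12): print(json.dumps(rows[k:k+12]).replace("-0.0,","0,").replace("-0.0]","0]").replace("0.0,","0,").replace("0.0]","0]").replace(" ",""))
    print(len(rows),"rows; end",np.round(p,4))
def st():
    s=manip.sense(); M=s["tcp_rot"]
    print("t",round(s["t"],2),"p",np.round(s["eef_pos"]*1000,1),"yaw",round(np.degrees(np.arctan2(M[1,0],M[0,0])),2),"z",np.round(M[:,2],3),"F",np.round(s["contact_force"],1),"w",round(s["gripper_width"]*1000,1),"j",np.round(s["joint_positions"],0))
E
python3 - <<'E'
from plan import *
st()
plan([(.27,.30,.23,60,0),(.39,.02,.22,47,5)])
E
```

```text
t 2.1 p [139.  583.7 222.7] yaw 76.6 z [ 0.  0. -1.] F [-0.6  0.2  0.4] w 88.4 j [ 73.   5.  71.   0. 104.  -3.]
[[[-0.031,0.024,-0.001],[0,0,2.1]],[[-0.029,0.025,-0.001],[0,0,2.1]],[[-0.029,0.027,-0.001],[0,0,2.0]],[[-0.028,0.027,-0.001],[0,0,2.1]],[[-0.027,0.028,-0.001],[0,0,2.1]],[[-0.026,0.03,-0.001],[0,0,2.1]],[[-0.025,0.03,0],[0,0,2.0]],[[-0.0234,0.031,-0.0014],[0,0,2.1]],[[-0.023,0.03,0.001],[-0.6,0,1.6]],[[-0.022,0.032,0.002],[-0.6,0,1.6]],[[-0.021,0.031,0.002],[-0.7,-0.2,1.7]],[[-0.02,0.033,0.002],[-0.6,0,1.6]]]
[[[-0.019,0.032,0.003],[-0.6,-0.2,1.6]],[[-0.018,0.034,0.003],[-0.6,0,1.6]],[[-0.018,0.033,0.003],[-0.7,0,1.7]],[[-0.0162,0.0345,0.0043],[-0.6,-0.2,1.6]]]
16 rows; end [0.39 0.02 0.22]
```

Emit:
{"name": "play_rows", "arguments": {"motion": [[[-0.031,0.024,-0.001],[0,0,2.1]],[[-0.029,0.025,-0.001],[0,0,2.1]],[[-0.029,0.027,-0.001],[0,0,2.0]],[[-0.028,0.027,-0.001],[0,0,2.1]],[[-0.027,0.028,-0.001],[0,0,2.1]],[[-0.026,0.03,-0.001],[0,0,2.1]],[[-0.025,0.03,0],[0,0,2.0]],[[-0.0234,0.031,-0.0014],[0,0,2.1]],[[-0.023,0.03,0.001],[-0.6,0,1.6]],[[-0.022,0.032,0.002],[-0.6,0,1.6]],[[-0.021,0.031,0.002],[-0.7,-0.2,1.7]],[[-0.02,0.033,0.002],[-0.6,0,1.6]]], "fingers": 1, "squeeze": 12}}

```text
t: 3.3
eef_pos: [0.3307, 0.1583, 0.2253]
tcp_rot: [[0.595, 0.803, 0.036], [0.803, -0.595, -0.027], [-0.0, 0.045, -0.999]]
contact_force: [1.3, -0.3, 0.6]
gripper_width: 0.0875
```

Emit:
{"name": "play_rows", "arguments": {"motion": [[[-0.019,0.032,0.003],[-0.6,-0.2,1.6]],[[-0.018,0.034,0.003],[-0.6,0,1.6]],[[-0.018,0.033,0.003],[-0.7,0,1.7]],[[-0.0162,0.0345,0.0043],[-0.6,-0.2,1.6]],[[0,0,0],[0,0,0]],[[0,0,0],[0,0,0]]]}}

```text
t: 3.9
eef_pos: [0.3898, 0.0197, 0.22]
tcp_rot: [[0.684, 0.727, 0.063], [0.73, -0.681, -0.06], [-0.0, 0.087, -0.996]]
contact_force: [-0.1, -0.5, 0.3]
gripper_width: 0.088
```

```bash
python3 - <<'E'
from plan import *
st()
for n in ["side","top"]:
    c=cams.camera(n); cv2.imwrite(f"pics/{n}3.png",c["img"][:,:,::-1])
E
```

```text
t 3.9 p [389.8  19.7 220. ] yaw 46.88 z [ 0.063 -0.06  -0.996] F [-0.1 -0.5  0.3] w 88.0 j [  1. -31. 102.  -4. 105. -47.]
```

View pics/side3.png

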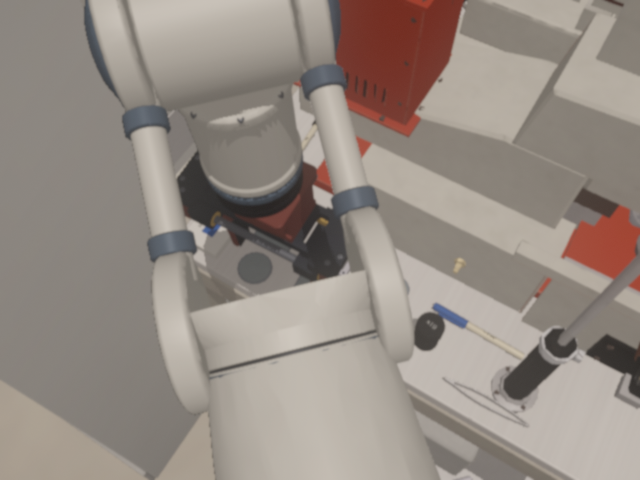

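View pics/top3.png

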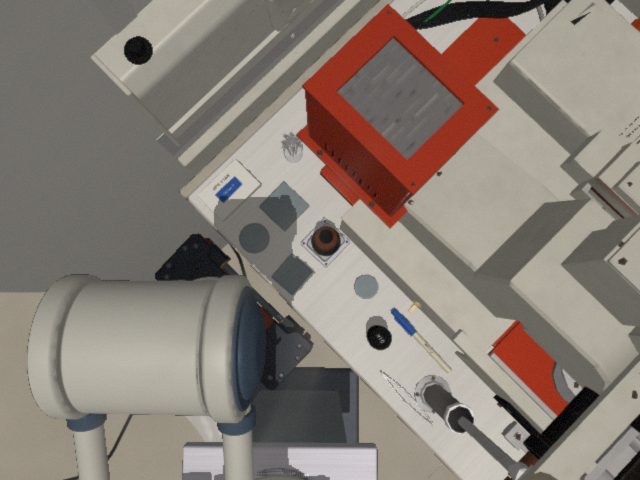

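```bash
python3 - <<'E'
from plan import *
cs=cams.camera("side");ct=cams.camera("top")
s=manip.sense();p=s["eef_pos"];z=s["tcp_rot"][:,2]
for L in [.08,.15,.2,.25,.3,.35,.4]:
    P=p-z*L; print(L,np.round(P,3),proj(ct,P)[0].round(),proj(cs,P)[0].round(), "px/m",np.round(np.linalg.norm(proj(ct,P+[0,.1,0])-proj(ct,P))*10), np.round(np.linalg.norm(proj(cs,P+[0,.1,0])-proj(cs,P))*10))
# lamp housing top
from scipy.optimize import least_squares
def tri(a,b):
    r=least_squares(lambda P:np.r_[proj(cs,P)[0]-a,proj(ct,P)[0]-b],[.5,0,.05]); return np.round(r.x*1000,1),round(np.abs(r.fun).max(),1)
print(tri((351,174.4),(342,217.4)),"block base",tri((349.6,225.6),(340,229)))
E
```

```text
0.08 [0.385 0.026 0.3  ] [239. 307.] [270. 224.] px/m 878.0 1054.0
0.15 [0.38 0.03 0.37] [225. 314.] [260. 189.] px/m 988.0 1181.0
0.2 [0.377 0.033 0.419] [212. 319.] [252. 158.] px/m 1086.0 1292.0
0.25 [0.374 0.036 0.469] [196. 326.] [242. 122.] px/m 1204.0 1426.0
0.3 [0.371 0.039 0.519] [177. 335.] [230.  77.] px/m 1352.0 1591.0
0.35 [0.367 0.042 0.569] [152. 346.] [215.  20.] px/m 1541.0 1800.0
0.4 [0.364 0.045 0.619] [119. 360.] [195. -52.] px/m 1792.0 2072.0
(array([506.7, -94.9, 169.4]), np.float64(0.7)) block base (array([504.7, -97.2,  42. ]), np.float64(0.1))
```

```bash
python3 - <<'E'
from plan import *
cs=cams.camera("side");ct=cams.camera("top")
print(unproj(ct,[[326.4,236.6]],.1085)*1000, unproj(cs,[[337.8,219]],.1065)*1000)
# body outline top: circle of body radius 18.5 at ~z .045..; fit
for z0 in (.0455,.0435):
  print(proj(ct,[[.485,-.072,z0+.064]]))
m=models.silhouettes("small_bottle_mid",ct); 
for d in m[:2]:
    ys,xs=np.nonzero(d["pixels"]);print(d["p"],xs.min(),xs.max(),ys.min(),ys.max(),xs.mean(),ys.mean())
th=np.linspace(0,2*np.pi,60)
for cx,cy in [(.485,-.072),(.488,-.0745)]:
  pts=[]
  for r,z in [(.0185,.0455),(.0185,.09),(.0105,.1095)]:
    pts.append(np.c_[cx+r*np.cos(th),cy+r*np.sin(th),0*th+z])
  q=proj(ct,np.vstack(pts)); im=np.zeros((480,640),np.uint8); cv2.fillConvexPoly(im,cv2.convexHull(q.astype(np.float32)).astype(int),1)
  ys,xs=np.nonzero(im);print(cx,cy,xs.min(),xs.max(),ys.min(),ys.max(),xs.mean(),ys.mean(), proj(ct,[[cx,cy,.1095]]))
E
```

```text
[[485.43440937 -74.73909112 108.5       ]] [[483.17525395 -72.31285529 106.5       ]]
[[324.57878094 236.81080516]]
[[324.57022342 236.94344367]]
0.89 314 337 226 250 325.67590618336885 238.22174840085287
0.485 -0.072 312 336 226 252 323.92870544090056 238.63227016885554 [[324.57878094 236.81080516]]
0.488 -0.0745 314 338 224 250 325.7467166979362 236.73170731707316 [[326.25540697 234.83104045]]
```

```bash
python3 - <<'E'
from plan import *
plan([(.4878,-.0763,.165,45,12),(.4878,-.0763,.075,45,12,.03),(.4878,-.0763,.0574,45,12,.01)])
E
```

```text
[[[-0.001,0.033,0.017],[-1.7,0,0.5]],[[-0.001,0.033,0.017],[-1.8,0,0.5]],[[0,0.032,0.019],[-1.7,-0.2,0.6]],[[-0.0006,0.0313,0.0199],[-1.8,0,0.5]],[[0,-0.006,0.029],[0,0,0]],[[0,-0.007,0.03],[0,0,0]],[[-0.0001,-0.0058,0.029],[0,0,0]],[[0,-0.002,0.009],[0,0,0]],[[-0.0001,-0.0016,0.0082],[0,0,0]]]
9 rows; end [ 0.4878 -0.0763  0.0574]
```

Emit:
{"name": "play_rows", "arguments": {"motion": [[[-0.001,0.033,0.017],[-1.7,0,0.5]],[[-0.001,0.033,0.017],[-1.8,0,0.5]],[[0,0.032,0.019],[-1.7,-0.2,0.6]],[[-0.0006,0.0313,0.0199],[-1.8,0,0.5]],[[0,-0.006,0.029],[0,0,0]],[[0,0,0],[0,0,0]]]}}

```text
t: 4.85
eef_pos: [0.4859, -0.077, 0.1304]
tcp_rot: [[0.709, 0.692, 0.14], [0.706, -0.694, -0.145], [-0.003, 0.201, -0.98]]
contact_force: [-0.6, 0.6, -0.4]
gripper_width: 0.0877
```

```bash
python3 - <<'E'
from plan import *
st()
for n in ["side","top"]:
    c=cams.camera(n); crop(c,f"pics/{n}4.png",200,120,260,200,3)
plan([(.4878,-.0763,.075,45,12,.03),(.4878,-.0763,.0574,45,12,.01)])
E
```

```text
t 4.85 p [485.9 -77.  130.4] yaw 44.88 z [ 0.14  -0.145 -0.98 ] F [-0.6  0.6 -0.4] w 87.7 j [ -8. -20. 104.  -7.  87. -53.]
[[[0,-0.004,0.02],[0,0,0]],[[0,-0.004,0.019],[0,0,0]],[[0.0006,-0.0047,0.0198],[0,0,0]],[[0,-0.002,0.009],[0,0,0]],[[0,-0.0016,0.0083],[0,0,0]]]
5 rows; end [ 0.4878 -0.0763  0.0574]
```

View pics/side4.png

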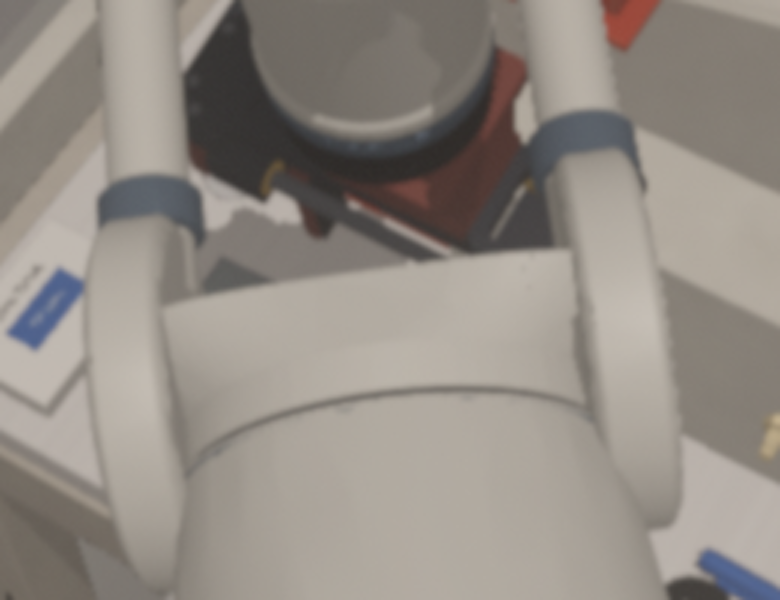

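View pics/top4.png

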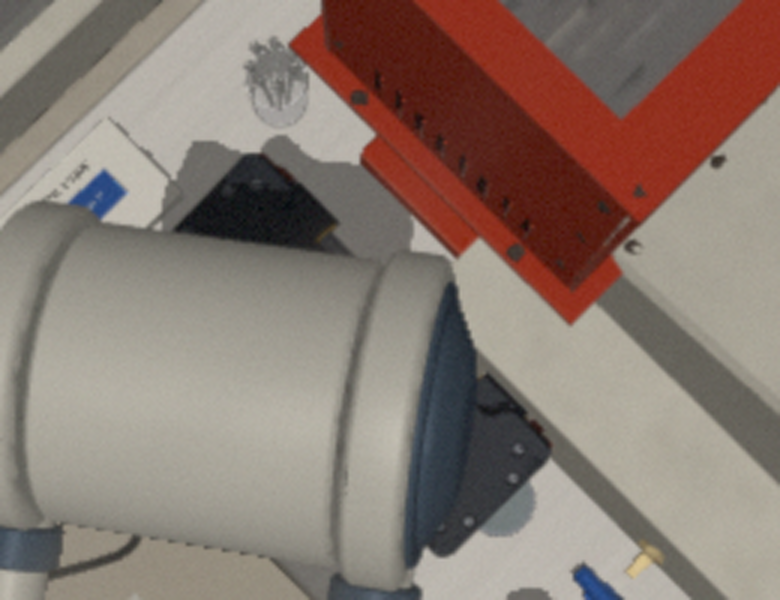

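Emit:
{"name": "play_rows", "arguments": {"motion": [[[0,-0.004,0.02],[0,0,0]],[[0,-0.004,0.019],[0,0,0]],[[0.0006,-0.0047,0.0198],[0,0,0]],[[0,-0.002,0.009],[0,0,0]],[[0,-0.0016,0.0083],[0,0,0]],[[0,0,0],[0,0,0]],[[0,0,0],[0,0,0]]]}}

```text
t: 5.65
eef_pos: [0.4889, -0.0769, 0.0586]
tcp_rot: [[0.708, 0.69, 0.149], [0.706, -0.693, -0.147], [0.002, 0.209, -0.978]]
contact_force: [-0.7, 0.1, 0.7]
gripper_width: 0.0876
```

Emit:
{"name": "play_rows", "arguments": {"motion": [[[0,0,0],[0,0,0]],[[0,0,0],[0,0,0]],[[0,0,0],[0,0,0]],[[0,0,0],[0,0,0]],[[0,0,0],[0,0,0]],[[0,0,0],[0,0,0]],[[0,0,0],[0,0,0]],[[0,0,0],[0,0,0]]], "fingers": -1, "squeeze": 10}}

```text
t: 6.45
eef_pos: [0.4883, -0.0768, 0.0574]
tcp_rot: [[0.709, 0.69, 0.148], [0.706, -0.693, -0.146], [0.001, 0.208, -0.978]]
contact_force: [0.6, -1.3, 0.5]
gripper_width: 0.037
```

```bash
python3 - <<'E'
from plan import *
plan([(.488,-.0768,.066,45,12,.004),(.487,-.077,.09,45,12,.02),(.414,-.144,.07,45,12,.025),(.414,-.144,.03,45,12,.02),(.414,-.144,.021,45,12,.005)])
E
```

```text
[[[0,0.001,-0.003],[0,0,0]],[[0,0,-0.003],[0,0,0]],[[-0.0002,0.0006,-0.0025],[0,0,0]],[[0,0.002,-0.012],[0,0,0]],[[-0.0008,0.0024,-0.0116],[0,0,0]],[[-0.02,-0.002,0.004],[0,0,0]],[[-0.02,-0.001,0.003],[0,0,0]],[[-0.019,-0.002,0.004],[0,0,0]],[[-0.02,-0.001,0.004],[0,0,0]],[[-0.02,-0.0021,0.0036],[0,0,0]],[[0,-0.004,0.02],[0,0,0]],[[-0.0001,-0.0043,0.0191],[0,0,0]]]
[[[0,-0.001,0.004],[0,0,0]],[[0,-0.0009,0.0048],[0,0,0]]]
14 rows; end [ 0.414 -0.144  0.021]
```

Emit:
{"name": "play_rows", "arguments": {"motion": [[[0,0.001,-0.003],[0,0,0]],[[0,0,-0.003],[0,0,0]],[[-0.0002,0.0006,-0.0025],[0,0,0]],[[0,0.002,-0.012],[0,0,0]],[[-0.0008,0.0024,-0.0116],[0,0,0]],[[-0.02,-0.002,0.004],[0,0,0]],[[-0.02,-0.001,0.003],[0,0,0]],[[-0.019,-0.002,0.004],[0,0,0]],[[-0.02,-0.001,0.004],[0,0,0]],[[-0.02,-0.0021,0.0036],[0,0,0]],[[0,0,0],[0,0,0]],[[0,0,0],[0,0,0]]]}}

```text
t: 7.65
eef_pos: [0.4145, -0.1441, 0.0712]
tcp_rot: [[0.709, 0.689, 0.15], [0.705, -0.694, -0.147], [0.003, 0.21, -0.978]]
contact_force: [-0.2, -0.0, -0.6]
gripper_width: 0.0371
```

```bash
python3 - <<'E'
from plan import *
st()
for n in ["side","top"]:
    c=cams.camera(n); crop(c,f"pics/{n}5.png",250,150,260,200,3)
plan([(.414,-.144,.03,45,12,.02),(.414,-.144,.021,45,12,.005)])
E
```

```text
t 7.65 p [ 414.5 -144.1   71.2] yaw 44.82 z [ 0.15  -0.147 -0.978] F [-0.2 -0.  -0.6] w 37.1 j [-20. -31. 117.  -5.  82. -64.]
[[[0,-0.003,0.013],[0,0,0]],[[-0.001,-0.003,0.014],[0,0,0]],[[0.0001,-0.0029,0.013],[0,0,0]],[[0,-0.001,0.004],[0,0,0]],[[0,-0.0009,0.0048],[0,0,0]]]
5 rows; end [ 0.414 -0.144  0.021]
```

View pics/side5.png

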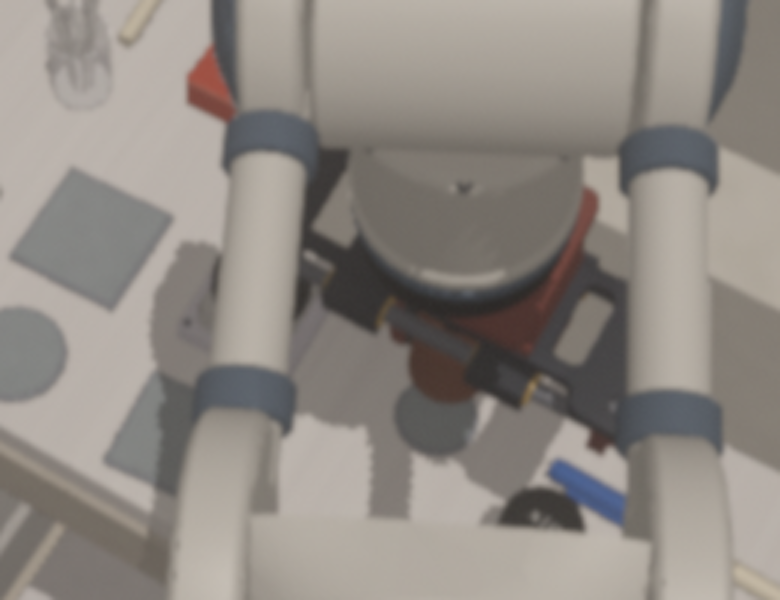

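View pics/top5.png

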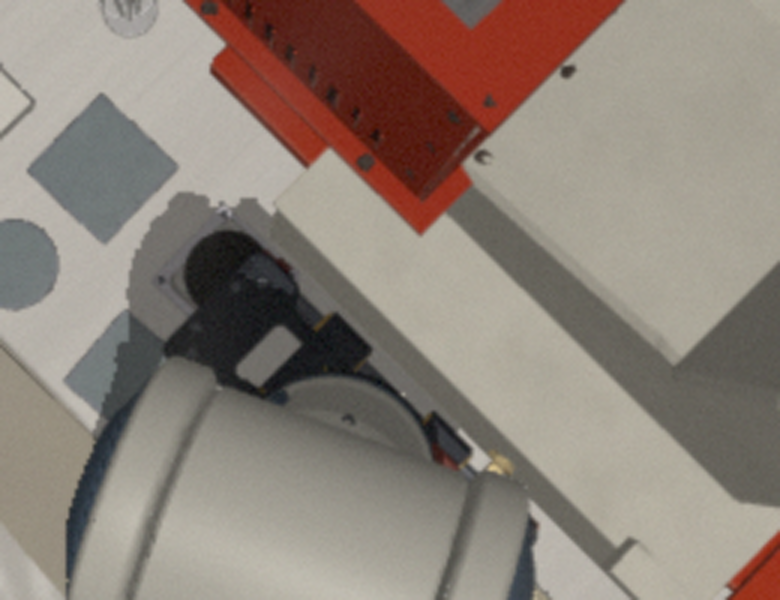

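```bash
python3 - <<'E'
from plan import *
cs=cams.camera("side");ct=cams.camera("top")
from scipy.optimize import least_squares
def tri(a,b):
    r=least_squares(lambda P:np.r_[proj(cs,P)[0]-a,proj(ct,P)[0]-b],[.5,0,.05]); P=r.x*1000;return np.round(P,1),round(np.abs(r.fun).max(),1),"along",(P[0]+P[1])/1.414,"perp",(P[0]-P[1])/1.414
print(tri((460,262),(417,303)), tri((457,268),(411,310)))
P=np.array([411,-141]);print((P[0]+P[1])/1.414,(P[0]-P[1])/1.414, "wall perp",(512+98)/1.414)
E
```

```text
(array([ 387.3, -210.6,   99.5]), np.float64(0.3), 'along', np.float64(124.97180249235542), 'perp', np.float64(422.8633538236667)) (array([ 376.9, -200.7,  107.5]), np.float64(0.1), 'along', np.float64(124.58982073718356), 'perp', np.float64(408.5133906061317))
190.94766619519095 390.3818953323904 wall perp 431.4002828854314
```

```bash
python3 - <<'E'
import cv2,numpy as np
a=cv2.imread("pics/side0.png")[240:300,420:500]; b=cv2.imread("pics/top0.png")[280:340,380:460]
o=np.hstack([cv2.resize(i,None,fx=5,fy=5,interpolation=cv2.INTER_CUBIC) for i in (a,b)]); cv2.imwrite("pics/knob.png",o)
E
```

View pics/knob.png

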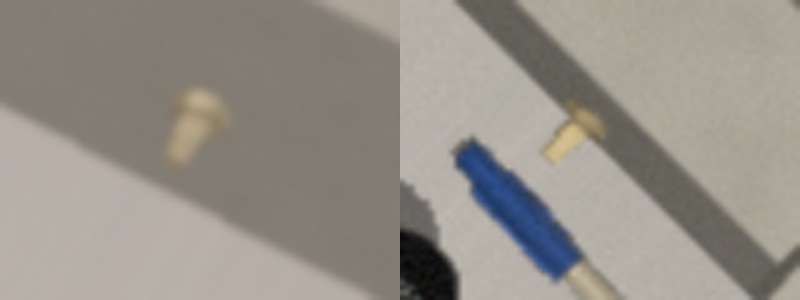

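```bash
python3 - <<'E'
from plan import *
cs=cams.camera("side");ct=cams.camera("top")
from scipy.optimize import least_squares
def tri(a,b):
    r=least_squares(lambda P:np.r_[proj(cs,P)[0]-a,proj(ct,P)[0]-b],[.5,0,.05]); P=r.x*1000;return np.round(P,1),round(np.abs(r.fun).max(),1),"along",(P[0]+P[1])/1.414,"perp",(P[0]-P[1])/1.414
print(tri((461,261),(417.4,304)), tri((456,272),(410.4,311.6)))
# wall plane: base line points in top view (z=0), and top line z=.17
b=unproj(ct,[[340,229],[300+700/5*0+ 645/5-0,180+690/5]],0)*1000; print((b[:,0]-b[:,1])/1.414)
t=unproj(ct,[[342,217.4],[300+700/5,180+610/5]],.17)*1000; print((t[:,0]-t[:,1])/1.414,t)
b=unproj(cs,[[349.6,225.6],[320+595/5,130+697/5]],0)*1000; print((b[:,0]-b[:,1])/1.414)
E
```

```text
(array([ 385.9, -210.2,  105.2]), np.float64(0.3), 'along', np.float64(124.25519687061124), 'perp', np.float64(421.6227598896233)) (array([ 374.5, -200.4,  100.7]), np.float64(0.3), 'along', np.float64(123.18074867513529), 'perp', np.float64(406.5729479235325))
[430.21782017 430.36873976]
[425.78148868 438.74232453] [[ 506.27044663  -95.78457837  170.        ]
 [ 390.04055006 -230.34109683  170.        ]]
[447.40921925 451.1267935 ]
```

```bash
python3 - <<'E'
from plan import *
plan([(.4129,-.1437,.06,39,16,.02),(.4129,-.1437,.03,39,16,.015),(.4129,-.1437,.022,39,16,.005)])
E
```

```text
[[[-0.0012,-0.0031,0.0097],[-4.0,-1.5,5.7]],[[0,-0.003,0.01],[0,0,0]],[[0,-0.002,0.009],[0,0,0]],[[0,-0.0032,0.0099],[0,0,0]],[[0,-0.001,0.004],[0,0,0]],[[0,-0.0012,0.0037],[0,0,0]]]
6 rows; end [ 0.4129 -0.1437  0.022 ]
```

Emit:
{"name": "play_rows", "arguments": {"motion": [[[-0.0012,-0.0031,0.0097],[-4.0,-1.5,5.7]],[[0,-0.003,0.01],[0,0,0]],[[0,-0.002,0.009],[0,0,0]],[[0,-0.0032,0.0099],[0,0,0]],[[0,-0.001,0.004],[0,0,0]],[[0,-0.0012,0.0037],[0,0,0]],[[0,0,0],[0,0,0]],[[0,0,0],[0,0,0]]]}}

```text
t: 8.75
eef_pos: [0.4127, -0.1443, 0.0221]
tcp_rot: [[0.777, 0.605, 0.174], [0.629, -0.747, -0.214], [0.0, 0.276, -0.961]]
contact_force: [-0.5, -0.2, -0.4]
gripper_width: 0.0369
```

```bash
python3 - <<'E'
from plan import *
st()
for n in ["side"]:
    c=cams.camera(n); crop(c,f"pics/{n}6.png",330,200,160,120,5)
E
```

```text
t 8.75 p [ 412.7 -144.3   22.1] yaw 38.99 z [ 0.174 -0.214 -0.961] F [-0.5 -0.2 -0.4] w 36.9 j [-17. -32. 124.  -9.  75. -54.]
```

View pics/side6.png

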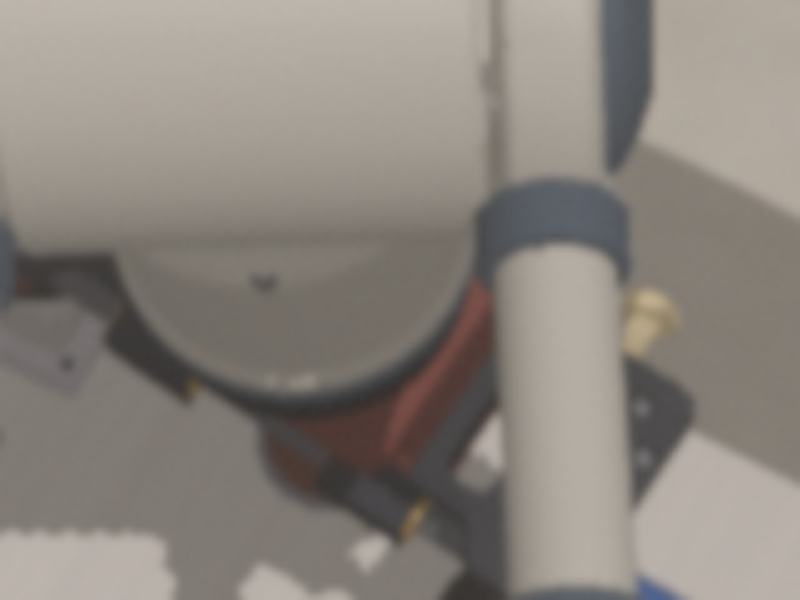

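Emit:
{"name": "play_rows", "arguments": {"motion": [[[0,-0.0003,0.001],[0,0,0]],[[0,0,0],[0,0,0]],[[0,-0.0003,0.001],[0,0,0]],[[0,0,0],[0,0,0]],[[0,0,0],[0,0,0]]]}}

```text
t: 9.3
eef_pos: [0.4125, -0.1441, 0.0197]
tcp_rot: [[0.777, 0.605, 0.174], [0.629, -0.747, -0.214], [0.0, 0.276, -0.961]]
contact_force: [-0.3, -0.1, 0.4]
gripper_width: 0.0369
```

Emit:
{"name": "play_rows", "arguments": {"motion": [[[0,-0.0003,0.001],[0,0,0]],[[0,0,0],[0,0,0]],[[0,0,0],[0,0,0]]]}}

```text
t: 9.6
eef_pos: [0.4127, -0.1442, 0.0192]
tcp_rot: [[0.777, 0.605, 0.174], [0.629, -0.747, -0.215], [0.0, 0.276, -0.961]]
contact_force: [-0.9, 0.8, 3.8]
gripper_width: 0.0367
```

Emit:
{"name": "play_rows", "arguments": {"motion": [[[0,-0.0002,0.0008],[0,0,0]],[[0,0,0],[0,0,0]],[[0,0,0],[0,0,0]]]}}

```text
t: 9.9
eef_pos: [0.413, -0.1445, 0.0188]
tcp_rot: [[0.777, 0.604, 0.175], [0.629, -0.747, -0.215], [0.001, 0.277, -0.961]]
contact_force: [-2.9, -0.3, 4.9]
gripper_width: 0.0369
```

Emit:
{"name": "play_rows", "arguments": {"motion": [[[0,0,0],[0,0,0]],[[0,0,0],[0,0,0]],[[0,0,0],[0,0,0]],[[0,0,0],[0,0,0]],[[0,0,0],[0,0,0]]], "fingers": 0.4}}

```text
t: 10.4
eef_pos: [0.4124, -0.1441, 0.0177]
tcp_rot: [[0.777, 0.605, 0.173], [0.629, -0.747, -0.214], [-0.0, 0.275, -0.961]]
contact_force: [0.8, -0.6, 0.2]
gripper_width: 0.0614
```

```bash
python3 - <<'E'
from plan import *
st()
p=manip.sense()["eef_pos"]
# retreat along tool axis (up & away)
plan([(p[0],p[1],.04,39,16,.01),(p[0]-.01,p[1]+.01,.10,39,16,.02),(.42,-.0,.2,45,12)])
E
```

```text
t 10.4 p [ 412.4 -144.1   17.7] yaw 38.99 z [ 0.173 -0.214 -0.961] F [ 0.8 -0.6  0.2] w 61.4 j [-17. -32. 124.  -9.  75. -54.]
[[[0,0.002,-0.007],[0,0,0]],[[0,0.002,-0.007],[0,0,0]],[[0,0.0022,-0.0075],[0,0,0]],[[0,0.001,-0.015],[0,0,0]],[[-0.001,0,-0.016],[0,0,0]],[[0,0.001,-0.015],[0,0,0]],[[-0.0005,0.001,-0.0155],[0,0,0]],[[0.02,-0.012,-0.024],[0.8,0.3,-1.2]],[[0.02,-0.013,-0.024],[0.8,0.3,-1.1]],[[0.02,-0.012,-0.024],[0.8,0.3,-1.2]],[[0.021,-0.012,-0.024],[0.8,0.3,-1.2]],[[0.0208,-0.0123,-0.0231],[0.8,0.3,-1.1]]]
12 rows; end [ 0.42 -0.    0.2 ]
```

Emit:
{"name": "play_rows", "arguments": {"motion": [[[0,0.002,-0.007],[0,0,0]],[[0,0.002,-0.007],[0,0,0]],[[0,0.0022,-0.0075],[0,0,0]],[[0,0.001,-0.015],[0,0,0]],[[-0.001,0,-0.016],[0,0,0]],[[0,0.001,-0.015],[0,0,0]],[[-0.0005,0.001,-0.0155],[0,0,0]],[[0.02,-0.012,-0.024],[0.8,0.3,-1.2]],[[0.02,-0.013,-0.024],[0.8,0.3,-1.1]],[[0.02,-0.012,-0.024],[0.8,0.3,-1.2]],[[0.021,-0.012,-0.024],[0.8,0.3,-1.2]],[[0.0208,-0.0123,-0.0231],[0.8,0.3,-1.1]]]}}

```text
t: 11.6
eef_pos: [0.4201, 0.0011, 0.2022]
tcp_rot: [[0.707, 0.692, 0.149], [0.707, -0.691, -0.146], [0.002, 0.209, -0.978]]
contact_force: [0.7, 0.5, -0.3]
gripper_width: 0.0615
```

```bash
python3 - <<'E'
from plan import *
st()
plan([(.36,.12,.22,50,12),(.27,.30,.22,60,12)])
E
```

```text
t 11.6 p [420.1   1.1 202.2] yaw 45.03 z [ 0.149 -0.146 -0.978] F [ 0.7  0.5 -0.3] w 61.5 j [  3. -31. 104.  -9.  98. -44.]
[[[0.01,-0.03,-0.011],[0,0.2,-1.2]],[[0.011,-0.03,-0.011],[0,0.3,-1.2]],[[0.012,-0.029,-0.011],[0,0.2,-1.3]],[[0.0127,-0.0297,-0.0104],[0,0.2,-1.2]],[[0.013,-0.03,-0.006],[0,0.3,-1.6]],[[0.015,-0.03,-0.007],[0,0.4,-1.7]],[[0.015,-0.029,-0.006],[0,0.4,-1.6]],[[0.016,-0.029,-0.006],[0,0.3,-1.6]],[[0.017,-0.028,-0.006],[0,0.4,-1.6]],[[0.0172,-0.0282,-0.0062],[0,0.3,-1.7]]]
10 rows; end [0.27 0.3  0.22]
```

Emit:
{"name": "play_rows", "arguments": {"motion": [[[0.01,-0.03,-0.011],[0,0.2,-1.2]],[[0.011,-0.03,-0.011],[0,0.3,-1.2]],[[0.012,-0.029,-0.011],[0,0.2,-1.3]],[[0.0127,-0.0297,-0.0104],[0,0.2,-1.2]],[[0.013,-0.03,-0.006],[0,0.3,-1.6]],[[0.015,-0.03,-0.007],[0,0.4,-1.7]],[[0.015,-0.029,-0.006],[0,0.4,-1.6]],[[0.016,-0.029,-0.006],[0,0.3,-1.6]],[[0.017,-0.028,-0.006],[0,0.4,-1.6]],[[0.0172,-0.0282,-0.0062],[0,0.3,-1.7]]], "fingers": 1}}

```text
t: 12.6
eef_pos: [0.2694, 0.3003, 0.2191]
tcp_rot: [[0.499, 0.848, 0.181], [0.867, -0.488, -0.103], [0.0, 0.208, -0.978]]
contact_force: [0.3, 0.2, 0.4]
gripper_width: 0.0877
```

```bash
python3 - <<'E'
from plan import *
st()
for n in ["side","top"]:
    c=cams.camera(n); crop(c,f"pics/{n}7.png",*((240,140,200,150) if n=="side" else (240,160,200,150)),4)
    for l,z in [("lens_cap_mid",.0455),("timer_mid",.031),("small_bottle_mid",.06)]:
        for d in models.silhouettes(l,c)[:2]: print(n,l,round(d["p"],2),d["pixels"].sum(),*rect(c,d["pixels"],z))
        print([(np.round(d["centre"],4),round(d["p"],2)) for d in models.pinpoint(l,c)[:2]])
E
```

```text
t 12.6 p [269.4 300.3 219.1] yaw 60.06 z [ 0.181 -0.103 -0.978] F [0.3 0.2 0.4] w 87.7 j [ 54. -27. 100. -12. 105. -10.]
side lens_cap_mid 0.97 850 [479.3 -71.7] [45.3 49.6] 76.2 [479.3 -71.3]
[(array([ 0.484 , -0.0744,  0.0382]), 0.87)]
side timer_mid 0.61 260 [465.5 -58. ] [46.  18.9] 51.5 [463.8 -58.2]
side timer_mid 0.6 715 [645.4 -16.4] [32.7 83.8] 77.8 [640.8 -16.2]
[(array([ 0.4873, -0.0715,  0.0215]), 0.89), (array([0.4924, 0.0436, 0.0047]), 0.15)]
side small_bottle_mid 0.67 874 [ 397.3 -133.3] [36.3 56.8] 62.1 [ 396.4 -132.9]
[(array([ 0.4087, -0.1381,  0.0397]), 0.95)]
top lens_cap_mid 0.59 709 [485.5 -73.9] [47.1 46.9] 0.3 [484.9 -73.7]
[(array([ 0.481 , -0.0745,  0.0429]), 0.82)]
top timer_mid 0.49 147 [ 486.1 -101.9] [16.5  8.2] 0.1 [480.5 -75.7]
[(array([ 0.4858, -0.0745,  0.0246]), 0.49), (array([ 0.4355, -0.0139,  0.0065]), 0.46)]
top small_bottle_mid 0.82 485 [ 411.7 -138.7] [36.1 39.5] 0.4 [ 411.1 -139.1]
[(array([ 0.4125, -0.1394,  0.0316]), 0.7)]
```

View pics/side7.png

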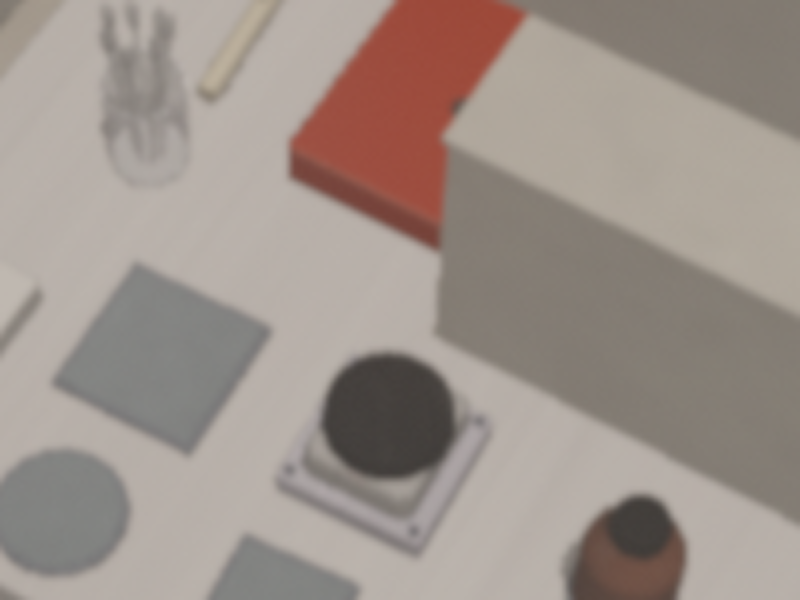

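View pics/top7.png

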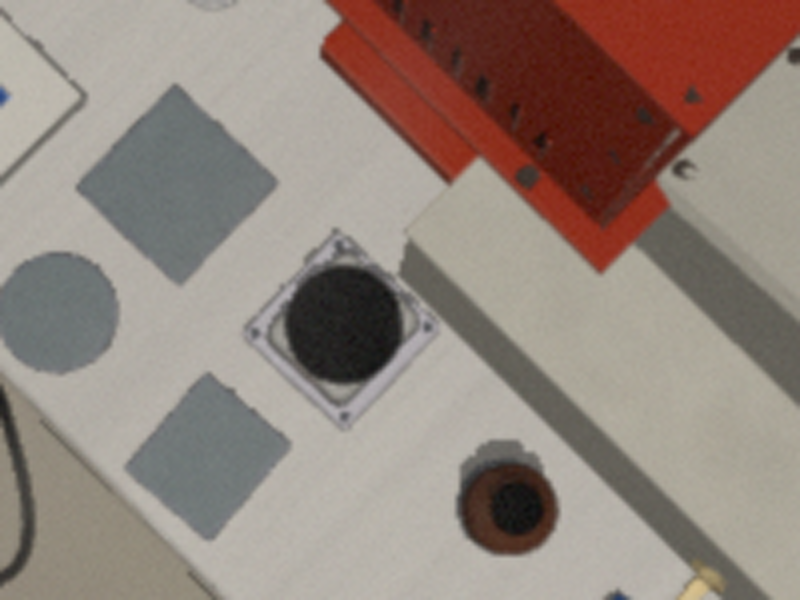

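```bash
python3 - <<'E'
from plan import *
cs=cams.camera("side");ct=cams.camera("top")
print(unproj(ct,[[369,286.75]],.068)[0]*1000,unproj(cs,[[399.5,270.5]],.068)[0]*1000)
def hull(c,cx,cy,parts):
  th=np.linspace(0,2*np.pi,90); pts=np.vstack([np.c_[cx+r*np.cos(th),cy+r*np.sin(th),0*th+z] for r,z in parts])
  im=np.zeros((480*4,640*4),np.uint8); cv2.fillConvexPoly(im,cv2.convexHull((proj(c,pts)*4).astype(np.float32)).astype(int),1); m=cv2.moments(im,True); return np.array([m["m10"]/m["m00"],m["m01"]/m["m00"]])/4, m["m00"]/16
from scipy.optimize import least_squares
for c,n in((cs,"side"),(ct,"top")):
  for l,parts in [("lens_cap_mid",[(.024,.033),(.024,.0455)]),("small_bottle_mid",[(.0185,.004),(.0185,.044),(.0105,.068)])]:
    d=models.silhouettes(l,c)[0]["pixels"]; ys,xs=np.nonzero(d); t=np.array([xs.mean(),ys.mean()])
    p=np.array([.48,-.07])if l[0]=="l" else np.array([.41,-.14])
    for _ in range(6):
      h,a=hull(c,*p,parts); J=np.c_[(hull(c,p[0]+.01,p[1],parts)[0]-h)/.01,(hull(c,p[0],p[1]+.01,parts)[0]-h)/.01]; p=p+np.linalg.solve(J,t-h)
    print(n,l,p*1000,a,len(xs))
E
```

```text
[ 411.23965828 -141.9727236    68.        ] [ 407.96538624 -138.90312452   68.        ]
side lens_cap_mid [482.25797171 -72.08540135] 943.75 878
side small_bottle_mid [ 409.6057625  -140.48498594] 881.1875 847
top lens_cap_mid [485.55468755 -74.43160934] 713.75 644
top small_bottle_mid [ 410.99023296 -142.1967646 ] 456.9375 450
```

```bash
python3 - <<'E'
from plan import *
plan([(.37,.10,.20,50,12),(.4846,-.074,.10,45,12),(.4846,-.074,.055,45,12,.02)])
E
```

```text
[[[-0.02,0.03,0.009],[0,-0.3,1.6]],[[-0.02,0.03,0.01],[0,-0.4,1.7]],[[-0.018,0.031,0.01],[0,-0.3,1.6]],[[-0.018,0.031,0.009],[0,-0.3,1.6]],[[-0.017,0.032,0.01],[0,-0.4,1.6]],[[-0.0155,0.0322,0.0101],[0,-0.3,1.7]],[[-0.01,0.029,0.023],[0,-0.2,0.8]],[[-0.009,0.029,0.023],[0,0,0.8]],[[-0.009,0.03,0.024],[0,-0.3,0.8]],[[-0.009,0.029,0.023],[0,-0.2,0.8]],[[-0.008,0.03,0.023],[0,-0.2,0.9]],[[-0.0074,0.0294,0.0237],[0,0,0.8]]]
[[[0,-0.003,0.015],[0,0,0]],[[0,-0.003,0.014],[0,0,0]],[[-0.0001,-0.0034,0.015],[0,0,0]]]
15 rows; end [ 0.4846 -0.074   0.055 ]
```

Emit:
{"name": "play_rows", "arguments": {"motion": [[[-0.02,0.03,0.009],[0,-0.3,1.6]],[[-0.02,0.03,0.01],[0,-0.4,1.7]],[[-0.018,0.031,0.01],[0,-0.3,1.6]],[[-0.018,0.031,0.009],[0,-0.3,1.6]],[[-0.017,0.032,0.01],[0,-0.4,1.6]],[[-0.0155,0.0322,0.0101],[0,-0.3,1.7]],[[-0.01,0.029,0.023],[0,-0.2,0.8]],[[-0.009,0.029,0.023],[0,0,0.8]],[[-0.009,0.03,0.024],[0,-0.3,0.8]],[[-0.009,0.029,0.023],[0,-0.2,0.8]],[[-0.008,0.03,0.023],[0,-0.2,0.9]],[[-0.0074,0.0294,0.0237],[0,0,0.8]]]}}

```text
t: 14.8
eef_pos: [0.4853, -0.0755, 0.0995]
tcp_rot: [[0.708, 0.69, 0.149], [0.706, -0.693, -0.145], [0.003, 0.208, -0.978]]
contact_force: [0.7, 0.1, 0.9]
gripper_width: 0.0879
```

Emit:
{"name": "play_rows", "arguments": {"motion": [[[0,-0.003,0.015],[0,0,0]],[[0,-0.003,0.014],[0,0,0]],[[-0.0001,-0.0034,0.015],[0,0,0]],[[0,0,0],[0,0,0]],[[0,0,0],[0,0,0]]]}}

```text
t: 15.3
eef_pos: [0.4844, -0.0731, 0.0551]
tcp_rot: [[0.706, 0.692, 0.149], [0.708, -0.691, -0.145], [0.003, 0.208, -0.978]]
contact_force: [-0.6, 0.1, 0.8]
gripper_width: 0.0878
```

```bash
python3 - <<'E'
from plan import *
st()
plan([(.4846,-.074,.0345,45,12,.01)])
E
```

```text
t 15.3 p [484.4 -73.1  55.1] yaw 45.09 z [ 0.149 -0.145 -0.978] F [-0.6  0.1  0.8] w 87.8 j [ -7. -19. 111.  -7.  79. -52.]
[[[0,-0.001,0.007],[0,0,0]],[[0,-0.001,0.007],[0,0,0]],[[-0.0005,-0.0015,0.0063],[0,-0.2,0]]]
3 rows; end [ 0.4846 -0.074   0.0345]
```

Emit:
{"name": "play_rows", "arguments": {"motion": [[[0,-0.001,0.007],[0,0,0]],[[0,-0.001,0.007],[0,0,0]],[[-0.0005,-0.0015,0.0063],[0,0,0]],[[0,0,0],[0,0,0]],[[0,0,0],[0,0,0]],[[0,0,0],[0,0,0]]]}}

```text
t: 15.9
eef_pos: [0.485, -0.0749, 0.0347]
tcp_rot: [[0.707, 0.691, 0.149], [0.707, -0.692, -0.145], [0.003, 0.208, -0.978]]
contact_force: [-0.1, -0.5, -0.1]
gripper_width: 0.0875
```

Emit:
{"name": "play_rows", "arguments": {"motion": [[[0,0,0],[0,0,0]],[[0,0,0],[0,0,0]],[[0,0,0],[0,0,0]],[[0,0,0],[0,0,0]],[[0,0,0],[0,0,0]],[[0,0,0],[0,0,0]],[[0,0,0],[0,0,0]]], "fingers": -1, "squeeze": 8}}

```text
t: 16.6
eef_pos: [0.4848, -0.0749, 0.0344]
tcp_rot: [[0.707, 0.691, 0.149], [0.707, -0.692, -0.145], [0.003, 0.208, -0.978]]
contact_force: [0.3, -0.0, -0.4]
gripper_width: 0.0477
```

```bash
python3 - <<'E'
from plan import *
plan([(.4848,-.0749,.042,45,12,.004),(.48,-.065,.07,45,12,.02),(.4934,.047,.06,45,12,.03),(.4934,.047,.02,45,12,.015)])
E
```

```text
[[[0,0.001,-0.004],[0,0,0]],[[0,0.0006,-0.0034],[0,0,0]],[[0.002,-0.002,-0.015],[0,0,0]],[[0.0017,-0.0024,-0.0145],[0,0,0]],[[0.022,-0.018,-0.001],[0,0,0]],[[0.022,-0.017,-0.001],[0,0,0]],[[0.022,-0.018,-0.001],[0,0,0]],[[0.0226,-0.0173,-0.0015],[0,0,0]],[[0,-0.003,0.013],[0,0,0]],[[0,-0.003,0.013],[0,0,0]],[[-0.0001,-0.0023,0.0131],[0,0,0]]]
11 rows; end [0.4934 0.047  0.02  ]
```

Emit:
{"name": "play_rows", "arguments": {"motion": [[[0,0.001,-0.004],[0,0,0]],[[0,0.0006,-0.0034],[0,0,0]],[[0.002,-0.002,-0.015],[0,0,0]],[[0.0017,-0.0024,-0.0145],[0,0,0]],[[0.022,-0.018,-0.001],[0,0,0]],[[0.022,-0.017,-0.001],[0,0,0]],[[0.022,-0.018,-0.001],[0,0,0]],[[0.0226,-0.0173,-0.0015],[0,0,0]],[[0,0,0],[0,0,0]],[[0,0,0],[0,0,0]]]}}

```text
t: 17.6
eef_pos: [0.4935, 0.0474, 0.0606]
tcp_rot: [[0.706, 0.692, 0.15], [0.708, -0.691, -0.145], [0.003, 0.208, -0.978]]
contact_force: [0.4, -0.7, -0.8]
gripper_width: 0.0477
```

```bash
python3 - <<'E'
from plan import *
st()
c=cams.camera("top"); crop(c,"pics/top8.png",200,170,160,120,5)
plan([(.4934,.047,.02,45,12,.015),(.4934,.047,.009,45,12,.006)])
E
```

```text
t 17.6 p [493.5  47.4  60.6] yaw 45.1 z [ 0.15  -0.145 -0.978] F [ 0.4 -0.7 -0.8] w 47.7 j [  8. -16. 108. -10.  81. -36.]
[[[0,-0.003,0.013],[0,0,0]],[[0,-0.003,0.013],[0,0,0]],[[0,-0.0027,0.0136],[0,-0.2,0]],[[0,-0.001,0.005],[0,0,0]],[[0,-0.0013,0.0057],[0,0,0]]]
5 rows; end [0.4934 0.047  0.009 ]
```

View pics/top8.png

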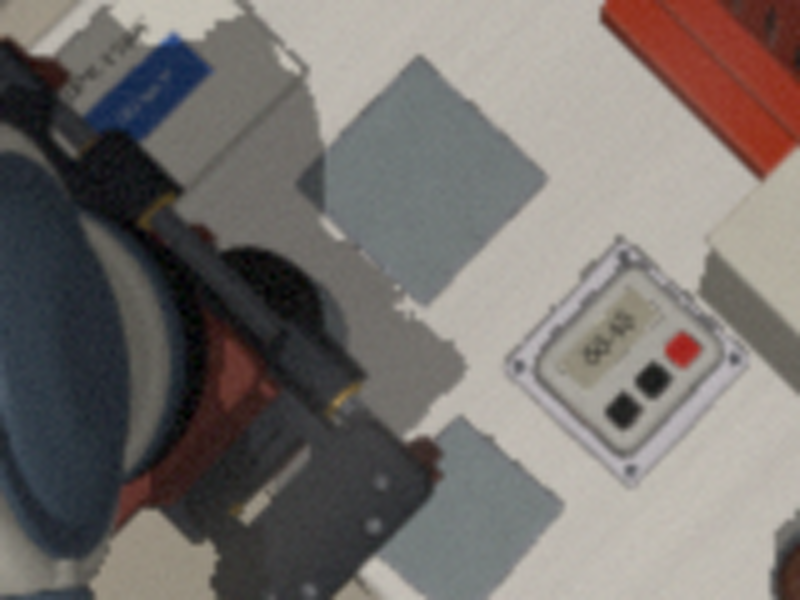

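Emit:
{"name": "play_rows", "arguments": {"motion": [[[0,-0.003,0.013],[0,0,0]],[[0,-0.003,0.013],[0,0,0]],[[0,-0.0027,0.0136],[0,0,0]],[[0,-0.001,0.005],[0,0,0]],[[0,-0.0013,0.0057],[0,0,0]],[[0,0,0],[0,0,0]],[[0,0,0],[0,0,0]]]}}

```text
t: 18.35
eef_pos: [0.4935, 0.0473, 0.0087]
tcp_rot: [[0.707, 0.691, 0.149], [0.707, -0.692, -0.145], [0.003, 0.208, -0.978]]
contact_force: [0.4, -0.2, 0.2]
gripper_width: 0.0477
```

Emit:
{"name": "play_rows", "arguments": {"motion": [[[0,-0.0002,0.001],[0,0,0]],[[0,0,0],[0,0,0]],[[0,0,0],[0,0,0]]]}}

```text
t: 18.65
eef_pos: [0.4934, 0.0474, 0.0077]
tcp_rot: [[0.707, 0.691, 0.149], [0.707, -0.692, -0.145], [0.003, 0.208, -0.978]]
contact_force: [0.6, 0.4, 0.6]
gripper_width: 0.0472
```

Emit:
{"name": "play_rows", "arguments": {"motion": [[[0,-0.0002,0.001],[0,0,0]],[[0,0,0],[0,0,0]],[[0,0,0],[0,0,0]]]}}

```text
t: 18.95
eef_pos: [0.4935, 0.0473, 0.0066]
tcp_rot: [[0.707, 0.691, 0.149], [0.707, -0.692, -0.145], [0.003, 0.208, -0.978]]
contact_force: [0.8, -0.7, -0.2]
gripper_width: 0.0476
```

Emit:
{"name": "play_rows", "arguments": {"motion": [[[0,-0.0002,0.001],[0,0,0]],[[0,0,0],[0,0,0]],[[0,0,0],[0,0,0]]]}}

```text
t: 19.25
eef_pos: [0.4936, 0.0473, 0.0063]
tcp_rot: [[0.707, 0.691, 0.15], [0.707, -0.692, -0.145], [0.003, 0.209, -0.978]]
contact_force: [-2.3, 1.4, 5.2]
gripper_width: 0.0477
```

Emit:
{"name": "play_rows", "arguments": {"motion": [[[0,0,0],[0,0,0]],[[0,0,0],[0,0,0]],[[0,0,0],[0,0,0]],[[0,0,0],[0,0,0]],[[0,0,0],[0,0,0]]], "fingers": 0.6}}

```text
t: 19.75
eef_pos: [0.4932, 0.0473, 0.0052]
tcp_rot: [[0.707, 0.691, 0.148], [0.707, -0.692, -0.145], [0.002, 0.208, -0.978]]
contact_force: [0.0, -0.7, -0.9]
gripper_width: 0.0703
```

```bash
python3 - <<'E'
from plan import *
st(); p=manip.sense()["eef_pos"]
plan([(p[0],p[1],.03,45,12,.01),(p[0]-.03,p[1]+.03,.12,48,12,.035),(.36,.15,.2,55,12),(.27,.3,.2,60,12)])
E
```

```text
t 19.75 p [493.2  47.3   5.2] yaw 45.0 z [ 0.148 -0.145 -0.978] F [ 0.  -0.7 -0.9] w 70.3 j [  8. -14. 112. -10.  75. -35.]
[[[0,0.002,-0.008],[0,0,0]],[[0,0.001,-0.008],[0,0,0]],[[0.0001,0.0022,-0.0083],[0,0,0]],[[0,-0.008,-0.032],[0,0.2,-1.0]],[[0,-0.007,-0.033],[0,0,-1.0]],[[0.0008,-0.0078,-0.0318],[0,0.3,-1.0]],[[-0.004,-0.027,-0.026],[0,0.4,-1.7]],[[-0.003,-0.026,-0.026],[0,0.3,-1.7]],[[-0.001,-0.027,-0.026],[0,0.4,-1.7]],[[-0.0012,-0.0265,-0.0264],[0,0.3,-1.7]],[[0.014,-0.031,-0.007],[0,0.2,-1.0]],[[0.015,-0.031,-0.006],[0,0.2,-1.0]]]
[[[0.015,-0.031,-0.007],[0,0.3,-0.9]],[[0.016,-0.03,-0.006],[0,0.2,-1.0]],[[0.0168,-0.0307,-0.0067],[0,0.2,-1.0]]]
15 rows; end [0.27 0.3  0.2 ]
```

Emit:
{"name": "play_rows", "arguments": {"motion": [[[0,0.002,-0.008],[0,0,0]],[[0,0.001,-0.008],[0,0,0]],[[0.0001,0.0022,-0.0083],[0,0,0]],[[0,-0.008,-0.032],[0,0.2,-1.0]],[[0,-0.007,-0.033],[0,0,-1.0]],[[0.0008,-0.0078,-0.0318],[0,0.3,-1.0]],[[-0.004,-0.027,-0.026],[0,0.4,-1.7]],[[-0.003,-0.026,-0.026],[0,0.3,-1.7]],[[-0.001,-0.027,-0.026],[0,0.4,-1.7]],[[-0.0012,-0.0265,-0.0264],[0,0.3,-1.7]],[[0.014,-0.031,-0.007],[0,0.2,-1.0]],[[0.015,-0.031,-0.006],[0,0.2,-1.0]]]}}

```text
t: 20.95
eef_pos: [0.3237, 0.2108, 0.2026]
tcp_rot: [[0.544, 0.82, 0.178], [0.839, -0.533, -0.111], [0.004, 0.21, -0.978]]
contact_force: [0.6, 0.3, -0.6]
gripper_width: 0.0704
```

Emit:
{"name": "play_rows", "arguments": {"motion": [[[0.015,-0.031,-0.007],[0,0.3,-0.9]],[[0.016,-0.03,-0.006],[0,0.2,-1.0]],[[0.0168,-0.0307,-0.0067],[0,0.2,-1.0]]], "fingers": 1}}

```text
t: 21.25
eef_pos: [0.2692, 0.3012, 0.2014]
tcp_rot: [[0.499, 0.847, 0.182], [0.866, -0.489, -0.102], [0.003, 0.208, -0.978]]
contact_force: [0.9, -0.2, -0.5]
gripper_width: 0.0867
```

```bash
python3 - <<'E'
from plan import *
st()
for n in ["side","top"]:
    c=cams.camera(n); crop(c,f"pics/{n}9.png",*((230,180,160,120) if n=="side" else (220,170,160,120)),5)
    for l,z in [("lens_cap_mid",.0165),("timer_mid",.031),("timer_mid",.014),("chuck_insert_mid",.014),("pad_oblong_top",.004),("pad_square_top",.004)]:
        for d in models.silhouettes(l,c)[:1]: print(n,l,z,round(d["p"],2),d["pixels"].sum(),*rect(c,d["pixels"],z))
E
```

```text
t 21.25 p [269.2 301.2 201.4] yaw 60.05 z [ 0.182 -0.102 -0.978] F [ 0.9 -0.2 -0.5] w 86.7 j [ 54. -27. 102. -12. 104.  -9.]
side lens_cap_mid 0.0165 0.57 820 [489.   48.6] [51.2 45. ] 12.3 [488.5  48.3]
side chuck_insert_mid 0.014 0.92 551 [480.8 -70.6] [61.5 63.5] 47.2 [468.2 -66.8]
side pad_oblong_top 0.004 0.95 1159 [430.7 -15.8] [47.6 54.2] 50.5 [430.1 -15.6]
side pad_square_top 0.004 0.88 1498 [545.7  -1.2] [63.5 62.7] 46.3 [545.2  -1.1]
top lens_cap_mid 0.0165 0.72 634 [492.5  46.2] [45.5 45.2] 0.9 [492.7  46. ]
top timer_mid 0.031 0.86 874 [484.5 -74.1] [46.4 53.6] 47.4 [484.4 -73.8]
top timer_mid 0.014 0.86 874 [486.  -74.2] [47.3 54.7] 47.4 [486.  -73.9]
top chuck_insert_mid 0.014 0.81 393 [485.  -73.1] [60.2 59.8] 46.5 [480.6 -70. ]
top pad_oblong_top 0.004 0.65 923 [432.2 -17.6] [48.8 54.8] 50.0 [432.7 -17.3]
top pad_square_top 0.004 0.98 1287 [548.   -3.3] [62.6 62.2] 47.1 [547.7  -2.8]
```

View pics/side9.png

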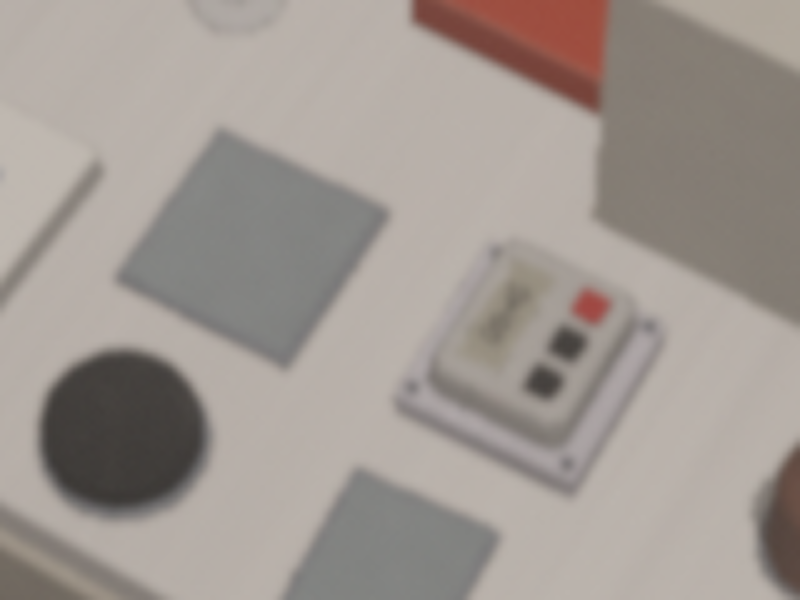

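View pics/top9.png

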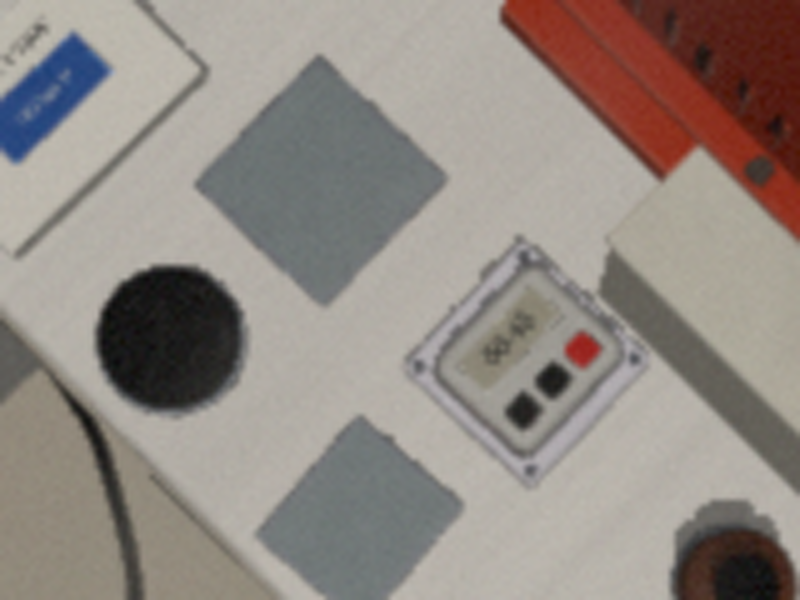

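```bash
python3 - <<'E'
from plan import *
plan([(.37,.10,.18,50,12),(.4839,-.0739,.09,47.4,12),(.4839,-.0739,.04,47.4,12,.02)])
E
```

```text
[[[-0.02,0.03,0.01],[0,-0.4,1.6]],[[-0.02,0.03,0.01],[0,-0.3,1.6]],[[-0.019,0.031,0.01],[0,-0.4,1.7]],[[-0.018,0.031,0.01],[0,-0.3,1.6]],[[-0.016,0.032,0.01],[0,-0.4,1.6]],[[-0.0161,0.032,0.0103],[0,-0.3,1.6]],[[-0.01,0.029,0.022],[0,0,0.4]],[[-0.01,0.03,0.021],[0,-0.2,0.5]],[[-0.009,0.029,0.022],[0,0,0.4]],[[-0.01,0.03,0.021],[0,-0.2,0.4]],[[-0.009,0.029,0.022],[0,0,0.4]],[[-0.0083,0.03,0.0216],[0,0,0.5]]]
[[[0,-0.003,0.016],[0,0,0]],[[0,-0.004,0.017],[0,0,0]],[[-0.0002,-0.0034,0.0159],[0,0,0]]]
15 rows; end [ 0.4839 -0.0739  0.04  ]
```

Emit:
{"name": "play_rows", "arguments": {"motion": [[[-0.02,0.03,0.01],[0,-0.4,1.6]],[[-0.02,0.03,0.01],[0,-0.3,1.6]],[[-0.019,0.031,0.01],[0,-0.4,1.7]],[[-0.018,0.031,0.01],[0,-0.3,1.6]],[[-0.016,0.032,0.01],[0,-0.4,1.6]],[[-0.0161,0.032,0.0103],[0,-0.3,1.6]],[[-0.01,0.029,0.022],[0,0,0.4]],[[-0.01,0.03,0.021],[0,-0.2,0.5]],[[-0.009,0.029,0.022],[0,0,0.4]],[[-0.01,0.03,0.021],[0,-0.2,0.4]],[[-0.009,0.029,0.022],[0,0,0.4]],[[-0.0083,0.03,0.0216],[0,0,0.5]]]}}

```text
t: 23.15
eef_pos: [0.4845, -0.075, 0.0894]
tcp_rot: [[0.677, 0.72, 0.155], [0.736, -0.663, -0.139], [0.003, 0.208, -0.978]]
contact_force: [-0.4, -0.3, 0.2]
gripper_width: 0.0876
```

Emit:
{"name": "play_rows", "arguments": {"motion": [[[0,-0.003,0.016],[0,0,0]],[[0,-0.004,0.017],[0,0,0]],[[-0.0002,-0.0034,0.0159],[0,0,0]],[[0,0,0],[0,0,0]],[[0,0,0],[0,0,0]]]}}

```text
t: 23.65
eef_pos: [0.4838, -0.0735, 0.0401]
tcp_rot: [[0.676, 0.72, 0.154], [0.737, -0.662, -0.139], [0.002, 0.208, -0.978]]
contact_force: [0.5, -0.2, -0.4]
gripper_width: 0.0878
```

```bash
python3 - <<'E'
from plan import *
st()
plan([(.4839,-.0739,.0185,47.4,12,.008)])
E
```

```text
t 23.65 p [483.8 -73.5  40.1] yaw 47.44 z [ 0.154 -0.139 -0.978] F [ 0.5 -0.2 -0.4] w 87.8 j [ -8. -19. 112.  -7.  77. -54.]
[[[0,-0.001,0.007],[0,0,0]],[[0,-0.002,0.007],[0,0,0]],[[-0.0003,-0.0012,0.0072],[0,0,0]]]
3 rows; end [ 0.4839 -0.0739  0.0185]
```

Emit:
{"name": "play_rows", "arguments": {"motion": [[[0,-0.001,0.007],[0,0,0]],[[0,-0.002,0.007],[0,0,0]],[[-0.0003,-0.0012,0.0072],[0,0,0]],[[0,0,0],[0,0,0]],[[0,0,0],[0,0,0]],[[0,0,0],[0,0,0]]]}}

```text
t: 24.25
eef_pos: [0.4842, -0.0738, 0.0186]
tcp_rot: [[0.676, 0.72, 0.155], [0.737, -0.662, -0.139], [0.003, 0.208, -0.978]]
contact_force: [-0.7, -0.9, 0.4]
gripper_width: 0.0877
```

Emit:
{"name": "play_rows", "arguments": {"motion": [[[0,0,0],[0,0,0]],[[0,0,0],[0,0,0]],[[0,0,0],[0,0,0]],[[0,0,0],[0,0,0]],[[0,0,0],[0,0,0]],[[0,0,0],[0,0,0]],[[0,0,0],[0,0,0]]], "fingers": -1, "squeeze": 8}}

```text
t: 24.95
eef_pos: [0.484, -0.0738, 0.0184]
tcp_rot: [[0.676, 0.72, 0.155], [0.737, -0.662, -0.139], [0.003, 0.208, -0.978]]
contact_force: [0.5, 0.4, 0.8]
gripper_width: 0.0459
```

```bash
python3 - <<'E'
from plan import *
plan([(.484,-.0738,.026,47.4,12,.004),(.48,-.07,.055,47.4,12,.02),(.4332,-.0165,.045,50.1,12,.025),(.4332,-.0165,.013,50.1,12,.012)])
E
```

```text
[[[0,0.001,-0.004],[0,0,0]],[[0,0.0006,-0.0035],[0,-0.2,0]],[[0,0,-0.015],[0,0,0]],[[0.0001,0.0006,-0.0145],[0,0,0]],[[0.003,-0.024,-0.002],[0,0.2,-0.9]],[[0.002,-0.023,-0.001],[0,0.2,-0.8]],[[0.0038,-0.024,-0.0019],[0,0.2,-0.9]],[[0,-0.002,0.01],[0,0,0]],[[0,-0.002,0.011],[0,0,0]],[[0,-0.0027,0.0103],[0,0,0]]]
10 rows; end [ 0.4332 -0.0165  0.013 ]
```

Emit:
{"name": "play_rows", "arguments": {"motion": [[[0,0.001,-0.004],[0,0,0]],[[0,0.0006,-0.0035],[0,0,0]],[[0,0,-0.015],[0,0,0]],[[0.0001,0.0006,-0.0145],[0,0,0]],[[0.003,-0.024,-0.002],[0,0.2,-0.9]],[[0.002,-0.023,-0.001],[0,0.2,-0.8]],[[0.0038,-0.024,-0.0019],[0,0.2,-0.9]],[[0,0,0],[0,0,0]],[[0,0,0],[0,0,0]]]}}

```text
t: 25.85
eef_pos: [0.4337, -0.0166, 0.046]
tcp_rot: [[0.64, 0.75, 0.164], [0.768, -0.627, -0.131], [0.004, 0.21, -0.978]]
contact_force: [-0.1, 0.1, 0.0]
gripper_width: 0.0457
```

```bash
python3 - <<'E'
from plan import *
st()
c=cams.camera("top"); crop(c,"pics/top10.png",220,170,160,120,5)
plan([(.4332,-.0165,.013,50.1,12,.012)])
E
```

```text
t 25.85 p [433.7 -16.6  46. ] yaw 50.17 z [ 0.164 -0.131 -0.978] F [-0.1  0.1  0. ] w 45.7 j [ -1. -29. 119.  -8.  81. -50.]
[[[0,-0.003,0.011],[0,0,0]],[[0,-0.002,0.01],[0,-0.2,0]],[[-0.0002,-0.0027,0.0111],[0,0,0]]]
3 rows; end [ 0.4332 -0.0165  0.013 ]
```

View pics/top10.png

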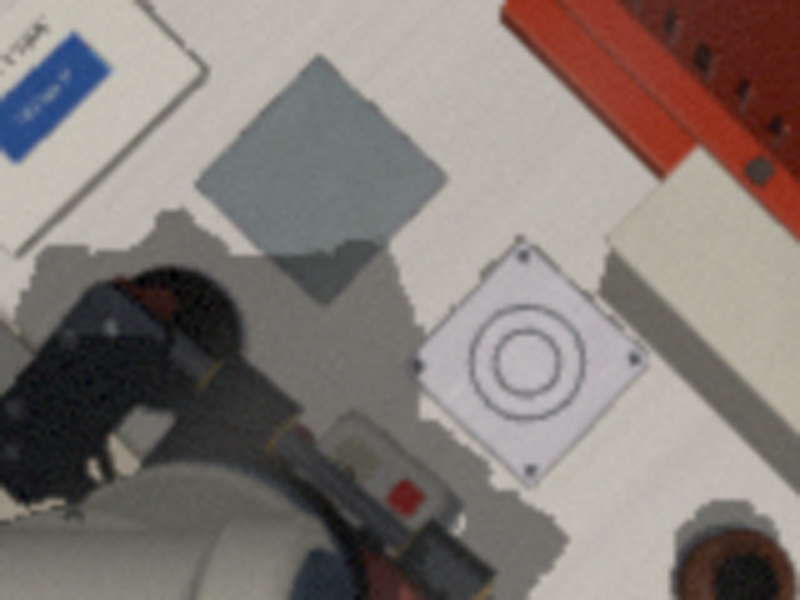

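Emit:
{"name": "play_rows", "arguments": {"motion": [[[0,-0.003,0.011],[0,0,0]],[[0,-0.002,0.01],[0,0,0]],[[-0.0002,-0.0027,0.0111],[0,0,0]],[[0,0,0],[0,0,0]],[[0,-0.0004,0.002],[0,0,0]],[[0,0,0],[0,0,0]],[[0,0,0],[0,0,0]]]}}

```text
t: 26.6
eef_pos: [0.4326, -0.0162, 0.0103]
tcp_rot: [[0.641, 0.75, 0.162], [0.767, -0.628, -0.131], [0.004, 0.208, -0.978]]
contact_force: [-0.1, -1.0, -0.6]
gripper_width: 0.0456
```

Emit:
{"name": "play_rows", "arguments": {"motion": [[[0,-0.0003,0.0012],[0,0,0]],[[0,0,0],[0,0,0]],[[0,0,0],[0,0,0]]]}}

```text
t: 26.9
eef_pos: [0.4325, -0.0161, 0.0089]
tcp_rot: [[0.641, 0.75, 0.162], [0.767, -0.628, -0.131], [0.003, 0.208, -0.978]]
contact_force: [0.5, 0.0, 0.2]
gripper_width: 0.0457
```

Emit:
{"name": "play_rows", "arguments": {"motion": [[[0,-0.0002,0.001],[0,0,0]],[[0,0,0],[0,0,0]],[[0,0,0],[0,0,0]]]}}

```text
t: 27.2
eef_pos: [0.4326, -0.0162, 0.0083]
tcp_rot: [[0.641, 0.75, 0.162], [0.767, -0.628, -0.131], [0.004, 0.209, -0.978]]
contact_force: [-1.9, 1.3, 4.2]
gripper_width: 0.0457
```

Emit:
{"name": "play_rows", "arguments": {"motion": [[[0,0,0],[0,0,0]],[[0,0,0],[0,0,0]],[[0,0,0],[0,0,0]],[[0,0,0],[0,0,0]],[[0,0,0],[0,0,0]]], "fingers": 0.6}}

```text
t: 27.7
eef_pos: [0.4324, -0.0162, 0.0076]
tcp_rot: [[0.641, 0.75, 0.162], [0.767, -0.628, -0.131], [0.003, 0.208, -0.978]]
contact_force: [-1.6, 0.6, -0.4]
gripper_width: 0.0701
```

```bash
python3 - <<'E'
from plan import *
st(); p=manip.sense()["eef_pos"]
plan([(p[0],p[1],.035,50,12,.01),(.40,.03,.12,50,12,.035),(.34,.17,.2,55,12),(.27,.3,.2,60,12)])
E
```

```text
t 27.7 p [432.4 -16.2   7.6] yaw 50.12 z [ 0.162 -0.131 -0.978] F [-1.6  0.6 -0.4] w 70.1 j [ -1. -28. 122.  -8.  76. -50.]
[[[0,0.002,-0.009],[0,0,0]],[[0,0.002,-0.009],[0,0,0]],[[0.0001,0.0017,-0.0088],[0,-0.2,0]],[[0.005,-0.012,-0.031],[0,0,0]],[[0.005,-0.012,-0.032],[0,0,0]],[[0.0046,-0.0116,-0.0315],[0,0,0]],[[0.014,-0.023,-0.021],[0,0.2,-1.0]],[[0.014,-0.023,-0.022],[0,0.2,-0.9]],[[0.015,-0.023,-0.021],[0,0.2,-1.0]],[[0.015,-0.023,-0.021],[0,0.2,-0.9]],[[0.0154,-0.0218,-0.021],[0,0.2,-1.0]],[[0.017,-0.032,-0.007],[0,0.3,-1.2]]]
[[[0.017,-0.032,-0.007],[0,0.2,-1.3]],[[0.018,-0.032,-0.006],[0,0.3,-1.2]],[[0.0186,-0.0308,-0.007],[0,0.3,-1.2]]]
15 rows; end [0.27 0.3  0.2 ]
```

Emit:
{"name": "play_rows", "arguments": {"motion": [[[0,0.002,-0.009],[0,0,0]],[[0,0.002,-0.009],[0,0,0]],[[0.0001,0.0017,-0.0088],[0,0,0]],[[0.005,-0.012,-0.031],[0,0,0]],[[0.005,-0.012,-0.032],[0,0,0]],[[0.0046,-0.0116,-0.0315],[0,0,0]],[[0.014,-0.023,-0.021],[0,0.2,-1.0]],[[0.014,-0.023,-0.022],[0,0.2,-0.9]],[[0.015,-0.023,-0.021],[0,0.2,-1.0]],[[0.015,-0.023,-0.021],[0,0.2,-0.9]],[[0.0154,-0.0218,-0.021],[0,0.2,-1.0]],[[0.017,-0.032,-0.007],[0,0.3,-1.2]]]}}

```text
t: 28.9
eef_pos: [0.3226, 0.2035, 0.2044]
tcp_rot: [[0.556, 0.812, 0.18], [0.831, -0.545, -0.11], [0.009, 0.211, -0.978]]
contact_force: [0.6, -0.7, -0.1]
gripper_width: 0.0703
```

Emit:
{"name": "play_rows", "arguments": {"motion": [[[0.017,-0.032,-0.007],[0,0.2,-1.3]],[[0.018,-0.032,-0.006],[0,0.3,-1.2]],[[0.0186,-0.0308,-0.007],[0,0.3,-1.2]],[[0,0,0],[0,0,0]]], "fingers": 1}}

```text
t: 29.3
eef_pos: [0.2675, 0.3022, 0.2012]
tcp_rot: [[0.494, 0.85, 0.183], [0.869, -0.484, -0.099], [0.005, 0.207, -0.978]]
contact_force: [0.9, -0.5, 0.7]
gripper_width: 0.0878
```

```bash
cat > fit.py <<'E'
from plan import *
from scipy.optimize import least_squares
def disc(r,z0,z1):
    th=np.linspace(0,2*np.pi,90,endpoint=False); u=np.c_[r*np.cos(th),r*np.sin(th)]; return np.vstack([np.c_[u,0*th+z] for z in (z0,z1)])
def box(a,b,z0,z1): return np.array([[sx*a/2,sy*b/2,z] for sx in(-1,1) for sy in(-1,1) for z in(z0,z1)])
SH={"lens_cap_mid":disc(.024,.004,.0165),"timer_mid":box(.046,.052,.004,.021),"chuck0":box(.06,.06,0,.014),"chuck1":box(.06,.06,.004,.018),
"pad_oblong_top":box(.048,.054,0,.004),"pad_square_top":box(.062,.062,0,.004),"pad_large_round_top":disc(.026,0,.004)}
def model(c,sh,x):
    a=np.radians(x[2]) if len(x)>2 else 0; R2=np.array([[np.cos(a),-np.sin(a)],[np.sin(a),np.cos(a)]])
    P=SH[sh].copy(); P[:,:2]=P[:,:2]@R2.T+np.array(x[:2])/1000
    h=cv2.convexHull((proj(c,P)*16).astype(np.float32)); im=np.zeros((480,640),np.uint8)
    big=np.zeros((480*4,640*4),np.uint8); cv2.fillConvexPoly(big,np.round(h/4).astype(int),255)
    return cv2.GaussianBlur(cv2.resize(big,(640,480),interpolation=cv2.INTER_AREA),(0,0),2).astype(float)/255
def fit(c,label,sh,x0):
    ds=models.silhouettes(label,c); best=None
    for d in ds[:3]:
        ys,xs=np.nonzero(d["pixels"]); q=proj(c,[[x0[0]/1000,x0[1]/1000,.01]])[0]
        if np.hypot(xs.mean()-q[0],ys.mean()-q[1])<15: best=d;break
    if best is None: return None
    m=cv2.GaussianBlur(best["pixels"].astype(np.float32),(0,0),2)
    ys,xs=np.nonzero(m>0.001); s=np.s_[ys.min()-10:ys.max()+10,xs.min()-10:xs.max()+10]
    r=least_squares(lambda x:(model(c,sh,x)[s]-m[s]).ravel(),x0,diff_step=None,x_scale=[1,1,1][:len(x0)],jac=lambda x:np.stack([((model(c,sh,x+e)-model(c,sh,x-e))[s]/(2*1.0)).ravel() for e in np.eye(len(x0))*1.0],1))
    return np.round(r.x,1),round(best["p"],2),int(best["pixels"].sum())
E
python3 - <<'E'
from fit import *
st()
for n in ["side","top"]:
    c=cams.camera(n); crop(c,f"pics/{n}11.png",*((220,180,200,150) if n=="side" else (210,160,200,150)),4)
    for l,sh,x in [("lens_cap_mid","lens_cap_mid",(492,48)),("timer_mid","timer_mid",(432,-16,50)),("chuck_insert_mid","chuck0",(484,-73,47)),("pad_square_top","pad_square_top",(547,-2,47))]:
        print(n,l,fit(c,l,sh,np.array(x,float)))
E
```

```text
t 29.3 p [267.5 302.2 201.2] yaw 60.38 z [ 0.183 -0.099 -0.978] F [ 0.9 -0.5  0.7] w 87.8 j [ 54. -28. 102. -12. 104. -10.]
side lens_cap_mid (array([491.4,  47.7]), 0.8, 797)
side timer_mid (array([430.7, -16.1,  51.5]), 0.74, 1151)
side chuck_insert_mid (array([483.4, -72.4,  47.9]), 0.64, 1603)
side pad_square_top (array([546. ,  -1.5,  46.9]), 0.7, 1507)
top lens_cap_mid (array([493.4,  46.7]), 0.57, 652)
top timer_mid (array([432.7, -18.3,  49.9]), 0.59, 842)
top chuck_insert_mid (array([484.8, -73.6,  47.3]), 0.69, 1235)
top pad_square_top (array([547.9,  -3.2,  46.7]), 0.73, 1318)
```

View pics/side11.png

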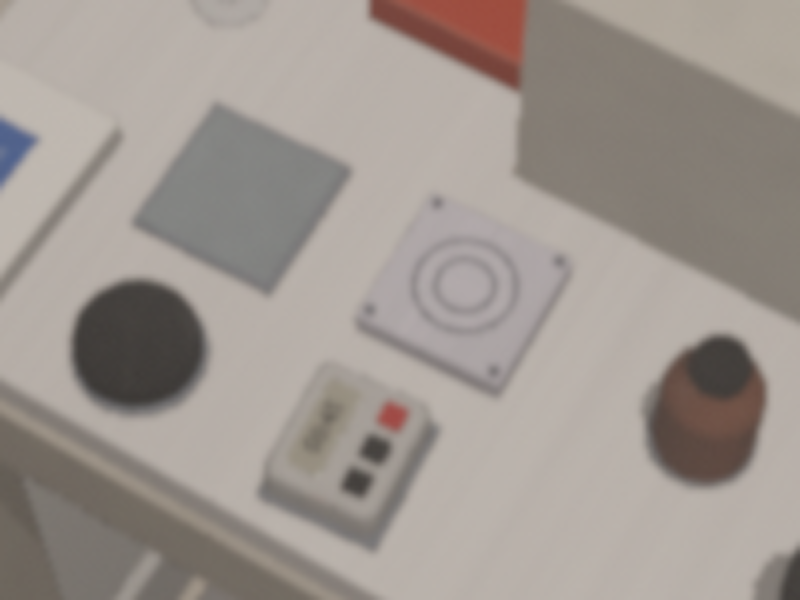

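View pics/top11.png

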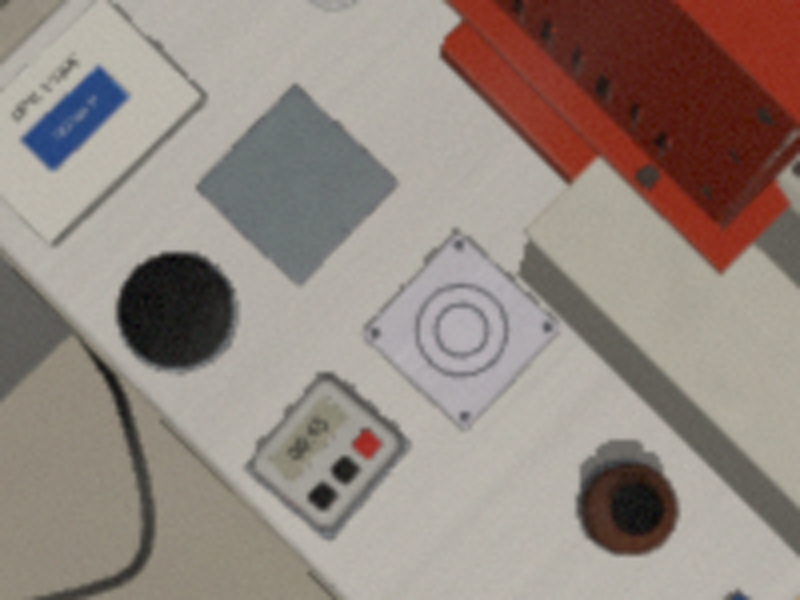

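```bash
python3 - <<'E'
from plan import *
plan([(.37,.10,.18,50,12),(.4849,-.0737,.07,47.4,12),(.4849,-.0737,.03,47.4,12,.02)])
E
```

```text
[[[-0.02,0.03,0.01],[0,-0.4,1.6]],[[-0.02,0.03,0.01],[0,-0.4,1.6]],[[-0.018,0.031,0.01],[0,-0.4,1.6]],[[-0.018,0.031,0.01],[0,-0.3,1.7]],[[-0.017,0.032,0.01],[0,-0.4,1.6]],[[-0.0152,0.0318,0.0106],[0,-0.4,1.6]],[[-0.01,0.029,0.025],[0,0,0.4]],[[-0.01,0.029,0.025],[0,-0.2,0.4]],[[-0.009,0.028,0.025],[0,0,0.5]],[[-0.009,0.029,0.025],[0,-0.2,0.4]],[[-0.009,0.029,0.024],[0,0,0.4]],[[-0.0085,0.0294,0.0253],[0,-0.2,0.4]]]
[[[0,-0.003,0.013],[0,0,0]],[[0,-0.003,0.013],[0,0,0]],[[0,-0.0023,0.0132],[0,0,0]]]
15 rows; end [ 0.4849 -0.0737  0.03  ]
```

Emit:
{"name": "play_rows", "arguments": {"motion": [[[-0.02,0.03,0.01],[0,-0.4,1.6]],[[-0.02,0.03,0.01],[0,-0.4,1.6]],[[-0.018,0.031,0.01],[0,-0.4,1.6]],[[-0.018,0.031,0.01],[0,-0.3,1.7]],[[-0.017,0.032,0.01],[0,-0.4,1.6]],[[-0.0152,0.0318,0.0106],[0,-0.4,1.6]],[[-0.01,0.029,0.025],[0,0,0.4]],[[-0.01,0.029,0.025],[0,-0.2,0.4]],[[-0.009,0.028,0.025],[0,0,0.5]],[[-0.009,0.029,0.025],[0,-0.2,0.4]],[[-0.009,0.029,0.024],[0,0,0.4]],[[-0.0085,0.0294,0.0253],[0,-0.2,0.4]]]}}

```text
t: 31.0
eef_pos: [0.4855, -0.0747, 0.0695]
tcp_rot: [[0.677, 0.72, 0.153], [0.736, -0.662, -0.142], [-0.001, 0.209, -0.978]]
contact_force: [0.8, -0.4, -0.5]
gripper_width: 0.0878
```

Emit:
{"name": "play_rows", "arguments": {"motion": [[[0,-0.003,0.013],[0,0,0]],[[0,-0.003,0.013],[0,0,0]],[[0,-0.0023,0.0132],[0,0,0]],[[0,0,0],[0,0,0]],[[0,0,0],[0,0,0]]]}}

```text
t: 31.5
eef_pos: [0.4849, -0.0721, 0.0301]
tcp_rot: [[0.675, 0.722, 0.153], [0.738, -0.66, -0.141], [-0.001, 0.209, -0.978]]
contact_force: [-0.5, -0.0, 0.9]
gripper_width: 0.0877
```

```bash
python3 - <<'E'
from plan import *
st()
c=cams.camera("top"); crop(c,"pics/top12.png",250,170,160,120,5)
plan([(.4849,-.0737,.0042,47.4,12,.008)])
E
```

```text
t 31.5 p [484.9 -72.1  30.1] yaw 47.58 z [ 0.153 -0.141 -0.978] F [-0.5 -0.   0.9] w 87.7 j [ -8. -19. 113.  -7.  76. -54.]
[[[0,-0.001,0.007],[0,0,0]],[[-0.001,-0.001,0.006],[0,0,0]],[[0,-0.002,0.007],[0,0,0]],[[-0.0003,-0.0009,0.0061],[0,0,0.2]]]
4 rows; end [ 0.4849 -0.0737  0.0042]
```

View pics/top12.png

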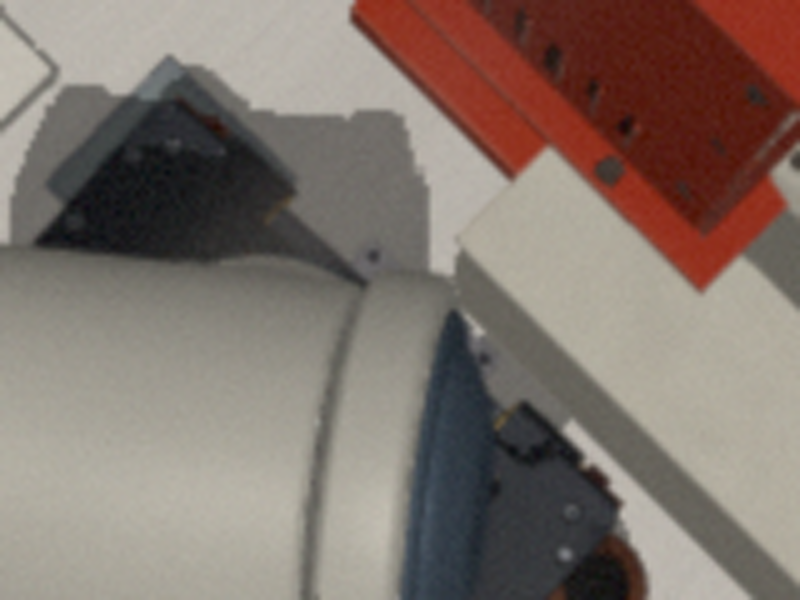

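Emit:
{"name": "play_rows", "arguments": {"motion": [[[0,-0.001,0.007],[0,0,0]],[[-0.001,-0.001,0.006],[0,0,0]],[[0,-0.002,0.007],[0,0,0]],[[-0.0003,-0.0009,0.0061],[0,0,-0.2]],[[0,0,0],[0,0,0]],[[0,0,0],[0,0,0]]]}}

```text
t: 32.15
eef_pos: [0.4844, -0.0744, 0.003]
tcp_rot: [[0.673, 0.724, 0.152], [0.74, -0.658, -0.142], [-0.002, 0.208, -0.978]]
contact_force: [-0.2, 0.9, -0.7]
gripper_width: 0.0875
```

Emit:
{"name": "play_rows", "arguments": {"motion": [[[0,0,0],[0,0,0]],[[0,0,0],[0,0,0]],[[0,0,0],[0,0,0]],[[0,0,0],[0,0,0]],[[0,0,0],[0,0,0]],[[0,0,0],[0,0,0]],[[0,0,0],[0,0,0]]], "fingers": -1, "squeeze": 15}}

```text
t: 32.85
eef_pos: [0.4846, -0.0743, 0.0033]
tcp_rot: [[0.673, 0.724, 0.153], [0.74, -0.658, -0.142], [-0.002, 0.208, -0.978]]
contact_force: [0.2, 0.2, -0.3]
gripper_width: 0.0602
```

```bash
python3 - <<'E'
from plan import *
plan([(.4846,-.0743,.010,47.6,12,.004),(.4766,-.0663,.022,47.4,12,.01),(.4766,-.0663,.042,47.2,12,.012),(.5425,.0005,.045,46.8,12,.025),(.5485,-.0027,.035,46.8,12,.025)])
E
```

```text
[[[0,0.001,-0.003],[0,0,0]],[[-0.0001,0.0004,-0.0035],[0,0,0]],[[0,-0.004,-0.007],[0,0,0.2]],[[0.0005,-0.0045,-0.0071],[0,0,0]],[[0,0.002,-0.01],[0,0,0.2]],[[0,0.0021,-0.0096],[0,0,0]],[[0.023,0.001,-0.001],[0,0,0]],[[0.024,0.001,0],[0,0,0.3]],[[0.023,0.001,-0.001],[0,0,0]],[[0.0238,0.0005,-0.0003],[0,0,0.2]],[[0.0018,0.0043,0.0112],[0,0,0]]]
11 rows; end [ 0.5485 -0.0027  0.035 ]
```

Emit:
{"name": "play_rows", "arguments": {"motion": [[[0,0.001,-0.003],[0,0,0]],[[-0.0001,0.0004,-0.0035],[0,0,0]],[[0,-0.004,-0.007],[0,0,0.2]],[[0.0005,-0.0045,-0.0071],[0,0,0]],[[0,0.002,-0.01],[0,0,0.2]],[[0,0.0021,-0.0096],[0,0,0]],[[0.023,0.001,-0.001],[0,0,0]],[[0.024,0.001,0],[0,0,0.3]],[[0.023,0.001,-0.001],[0,0,0]],[[0.0238,0.0005,-0.0003],[0,0,0.2]],[[0,0,0],[0,0,0]],[[0,0,0],[0,0,0]]]}}

```text
t: 34.05
eef_pos: [0.5426, 0.0005, 0.0454]
tcp_rot: [[0.684, 0.714, 0.153], [0.73, -0.669, -0.142], [0.001, 0.209, -0.978]]
contact_force: [-0.8, 0.2, -1.8]
gripper_width: 0.0598
```

```bash
python3 - <<'E'
from plan import *
st()
for n in("side","top"): c=cams.camera(n); crop(c,f"pics/{n}13.png",220,150,160,120,5)
plan([(.5485,-.0027,.03,46.8,12,.025),(.5485,-.0027,.011,46.8,12,.01)])
E
```

```text
t 34.05 p [5.426e+02 5.000e-01 4.540e+01] yaw 46.87 z [ 0.153 -0.142 -0.978] F [-0.8  0.2 -1.8] w 59.8 j [  2.  -9. 103.  -9.  77. -44.]
[[[0.0025,0.0032,0.0162],[0,0,0]],[[0,-0.002,0.009],[0,0,0]],[[0,-0.002,0.0096],[0,0,0]]]
3 rows; end [ 0.5485 -0.0027  0.011 ]
```

View pics/top13.png

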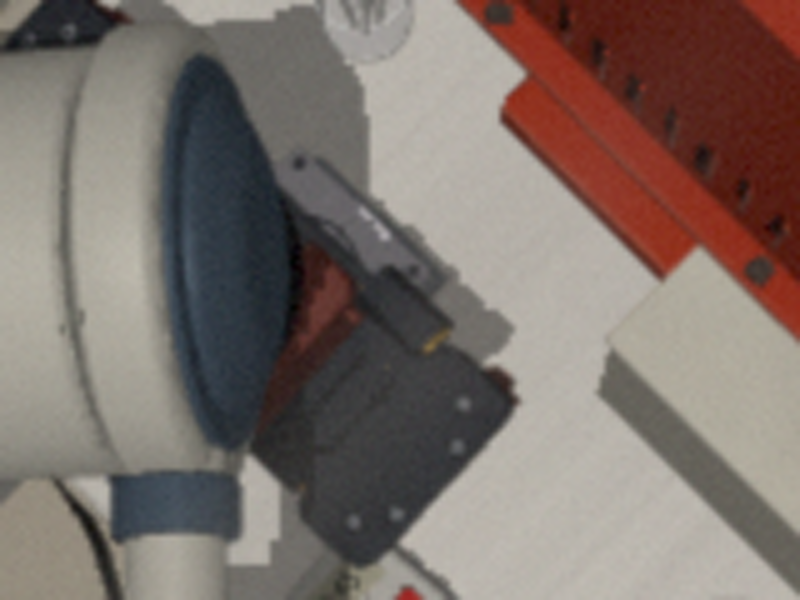

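View pics/side13.png

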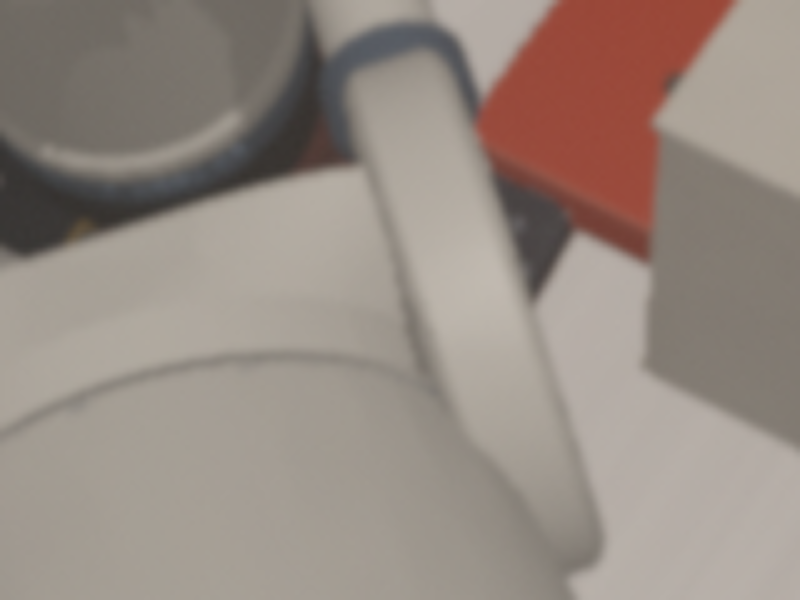

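Emit:
{"name": "play_rows", "arguments": {"motion": [[[0.0025,0.0032,0.0162],[0,0,0]],[[0,-0.002,0.009],[0,0,0]],[[0,-0.002,0.0096],[0,0,0]],[[0,0,0],[0,0,0]],[[0,0,0],[0,0,0]]]}}

```text
t: 34.65
eef_pos: [0.5485, -0.0023, 0.0106]
tcp_rot: [[0.684, 0.713, 0.152], [0.729, -0.67, -0.142], [0.001, 0.208, -0.978]]
contact_force: [0.3, -0.2, -1.5]
gripper_width: 0.06
```

```bash
python3 - <<'E'
from plan import *
st()
plan([(.5485,-.0027,.0092,46.8,12,.01)])
E
```

```text
t 34.65 p [548.5  -2.3  10.6] yaw 46.81 z [ 0.152 -0.142 -0.978] F [ 0.3 -0.2 -1.5] w 60.0 j [  2.  -7. 105.  -9.  73. -43.]
[[[-0.0003,0,0.0014],[0,0,0]]]
1 rows; end [ 0.5485 -0.0027  0.0092]
```

Emit:
{"name": "play_rows", "arguments": {"motion": [[[-0.0002,0,0.0014],[0,0,0]],[[0,0,0],[0,0,0]],[[0,0,0],[0,0,0]]]}}

```text
t: 34.95
eef_pos: [0.5492, -0.0025, 0.0099]
tcp_rot: [[0.684, 0.713, 0.153], [0.729, -0.669, -0.142], [0.002, 0.209, -0.978]]
contact_force: [-0.1, -0.1, -1.1]
gripper_width: 0.0596
```

Emit:
{"name": "play_rows", "arguments": {"motion": [[[0,-0.0002,0.001],[0,0,0]],[[0,0,0],[0,0,0]],[[0,0,0],[0,0,0]]]}}

```text
t: 35.25
eef_pos: [0.549, -0.0025, 0.0084]
tcp_rot: [[0.684, 0.713, 0.153], [0.729, -0.669, -0.142], [0.001, 0.208, -0.978]]
contact_force: [-0.5, -0.3, -1.7]
gripper_width: 0.0602
```

Emit:
{"name": "play_rows", "arguments": {"motion": [[[0,-0.0002,0.001],[0,0,0]],[[0,0,0],[0,0,0]],[[0,0,0],[0,0,0]]]}}

```text
t: 35.55
eef_pos: [0.5491, -0.0025, 0.0075]
tcp_rot: [[0.684, 0.713, 0.153], [0.729, -0.669, -0.142], [0.001, 0.209, -0.978]]
contact_force: [0.3, -0.3, -0.7]
gripper_width: 0.06
```

Emit:
{"name": "play_rows", "arguments": {"motion": [[[0,-0.0001,0.0006],[0,0,0]],[[0,0,0],[0,0,0]],[[0,0,0],[0,0,0]]]}}

```text
t: 35.85
eef_pos: [0.5492, -0.0025, 0.0074]
tcp_rot: [[0.684, 0.713, 0.153], [0.729, -0.669, -0.142], [0.002, 0.209, -0.978]]
contact_force: [-2.3, 0.5, 5.6]
gripper_width: 0.0598
```

Contact. Release and retreat.

Emit:
{"name": "play_rows", "arguments": {"motion": [[[0,0,0],[0,0,0]],[[0,0,0],[0,0,0]],[[0,0,0],[0,0,0]],[[0,0,0],[0,0,0]],[[0,0,0],[0,0,0]]], "fingers": 0.8}}

```text
t: 36.35
eef_pos: [0.549, -0.0025, 0.0066]
tcp_rot: [[0.684, 0.713, 0.153], [0.729, -0.669, -0.142], [0.001, 0.208, -0.978]]
contact_force: [0.4, 0.1, 0.6]
gripper_width: 0.0791
```

```bash
python3 - <<'E'
from plan import *
st(); p=manip.sense()["eef_pos"]
plan([(p[0],p[1],.03,46.8,12,.01),(.52,.02,.12,48,12,.035),(.37,.15,.2,53,12),(.27,.3,.2,60,12)])
E
```

```text
t 36.35 p [549.   -2.5   6.6] yaw 46.82 z [ 0.153 -0.142 -0.978] F [0.4 0.1 0.6] w 79.1 j [  1.  -6. 105.  -9.  73. -43.]
[[[0,0.002,-0.008],[0,0,0]],[[0,0.001,-0.007],[0,0,0]],[[0,0.0019,-0.0079],[0,0,0]],[[-0.001,-0.006,-0.032],[0,0,-0.4]],[[-0.001,-0.005,-0.032],[0,0,-0.4]],[[-0.0011,-0.0061,-0.0316],[0,0.2,-0.4]],[[-0.001,-0.03,-0.02],[0,0.2,-0.8]],[[0,-0.029,-0.02],[0,0,-0.8]],[[0.001,-0.03,-0.02],[0,0.3,-0.8]],[[0,-0.029,-0.02],[0,0.2,-0.8]],[[0.002,-0.03,-0.02],[0,0.2,-0.8]],[[0.0014,-0.0294,-0.0196],[0,0,-0.9]]]
[[[0.012,-0.033,-0.007],[0,0.3,-1.4]],[[0.013,-0.033,-0.007],[0,0.3,-1.3]],[[0.013,-0.033,-0.007],[0,0.3,-1.4]],[[0.015,-0.032,-0.007],[0,0.4,-1.3]],[[0.0148,-0.0322,-0.0068],[0,0.3,-1.4]]]
17 rows; end [0.27 0.3  0.2 ]
```

Emit:
{"name": "play_rows", "arguments": {"motion": [[[0,0.002,-0.008],[0,0,0]],[[0,0.001,-0.007],[0,0,0]],[[0,0.0019,-0.0079],[0,0,0]],[[-0.001,-0.006,-0.032],[0,0,-0.4]],[[-0.001,-0.005,-0.032],[0,0,-0.4]],[[-0.0011,-0.0061,-0.0316],[0,0.2,-0.4]],[[-0.001,-0.03,-0.02],[0,0.2,-0.8]],[[0,-0.029,-0.02],[0,0,-0.8]],[[0.001,-0.03,-0.02],[0,0.3,-0.8]],[[0,-0.029,-0.02],[0,0.2,-0.8]],[[0.002,-0.03,-0.02],[0,0.2,-0.8]],[[0.0014,-0.0294,-0.0196],[0,0,-0.9]]]}}

```text
t: 37.55
eef_pos: [0.3689, 0.1507, 0.2019]
tcp_rot: [[0.601, 0.781, 0.167], [0.799, -0.588, -0.126], [-0.0, 0.209, -0.978]]
contact_force: [0.3, -0.1, 0.1]
gripper_width: 0.0789
```

Emit:
{"name": "play_rows", "arguments": {"motion": [[[0.012,-0.033,-0.007],[0,0.3,-1.4]],[[0.013,-0.033,-0.007],[0,0.3,-1.3]],[[0.013,-0.033,-0.007],[0,0.3,-1.4]],[[0.015,-0.032,-0.007],[0,0.4,-1.3]],[[0.0148,-0.0322,-0.0068],[0,0.3,-1.4]],[[0,0,0],[0,0,0]],[[0,0,0],[0,0,0]]]}}

```text
t: 38.25
eef_pos: [0.2698, 0.3003, 0.2007]
tcp_rot: [[0.498, 0.848, 0.181], [0.867, -0.488, -0.103], [0.001, 0.209, -0.978]]
contact_force: [0.4, -0.2, -0.8]
gripper_width: 0.079
```

```bash
python3 - <<'E'
from fit import *
st()
SH["bot"]=np.vstack([disc(.0185,.004,.044),disc(.0105,.068,.068)])
for n in ["side","top"]:
    c=cams.camera(n); crop(c,f"pics/{n}14.png",*((200,130,260,195) if n=="side" else (200,120,260,195)),3)
    for l,sh,x in [("small_bottle_mid","bot",(411,-141)),("lens_cap_mid","lens_cap_mid",(492,48)),("timer_mid","timer_mid",(432,-16,50)),("chuck_insert_mid","chuck1",(547,-2,47))]:
        print(n,l,fit(c,l,sh,np.array(x,float)))
    for l in("swab_pot_mid","objective_can_mid"): print(l,[(np.round(d["centre"],4),round(d["p"],2)) for d in models.pinpoint(l,c)[:1]])
E
```

```text
t 38.25 p [269.8 300.3 200.7] yaw 60.11 z [ 0.181 -0.103 -0.978] F [ 0.4 -0.2 -0.8] w 79.0 j [ 54. -27. 102. -12. 104. -10.]
side small_bottle_mid (array([ 409.5, -141. ]), 0.82, 840)
side lens_cap_mid (array([491.3,  48.5]), 0.88, 872)
side timer_mid (array([430.8, -16. ,  51.4]), 0.71, 1201)
side chuck_insert_mid (array([547.,  -2.,  47.]), 0.61, 1539)
swab_pot_mid [(array([ 0.6378, -0.0172,  0.0456]), 0.77)]
objective_can_mid [(array([ 0.3319, -0.1614,  0.0331]), 0.67)]
top small_bottle_mid (array([ 410.5, -142.9]), 0.94, 401)
top lens_cap_mid (array([493.4,  45.7]), 0.97, 681)
top timer_mid (array([432.4, -17.8,  49.9]), 0.93, 883)
top chuck_insert_mid (array([548.9,  -3.8,  46.3]), 0.88, 1209)
swab_pot_mid [(array([ 0.6404, -0.0148,  0.0485]), 0.66)]
objective_can_mid []
```

View pics/side14.png

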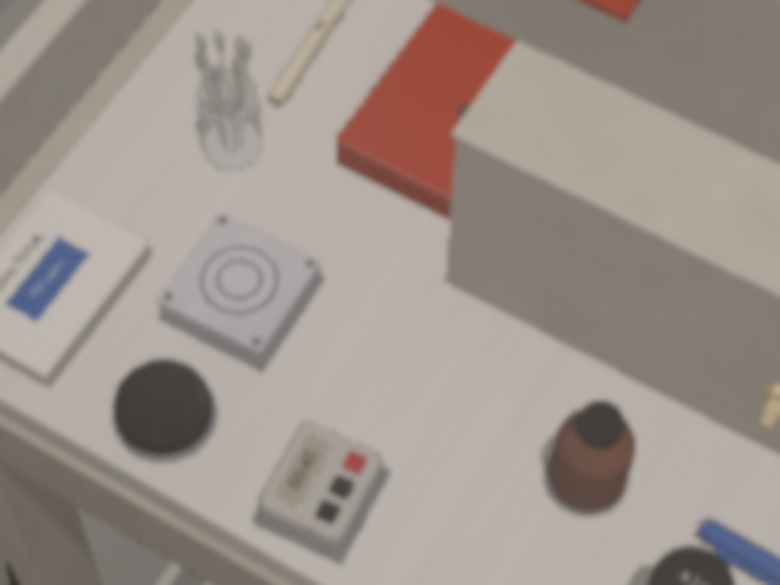

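View pics/top14.png

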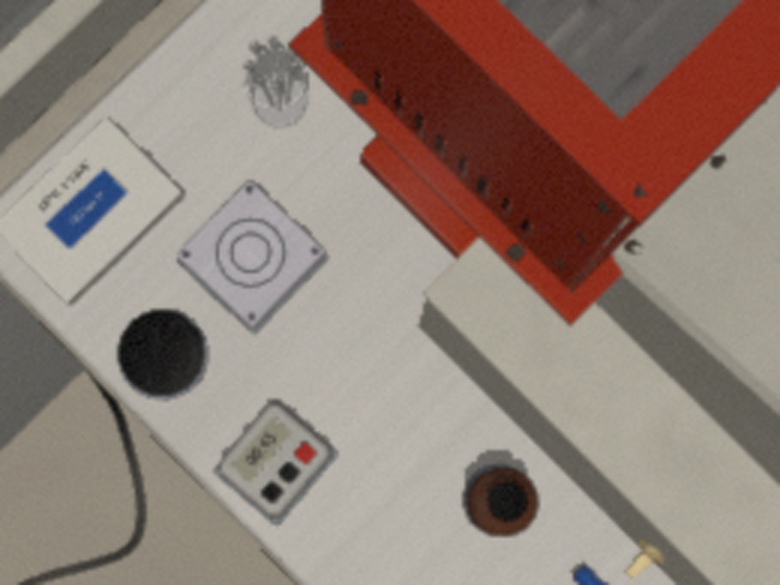

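```bash
python3 -c "
from workcell import workorder
print(workorder.job_done())"
```

```text
the job is handed in; nothing more can be done
None
```

I took the stack apart from the top down in the order asked. The bottle, lens cap, timer and insert each stand on their own pad, and I handed the job in at about 39 s of robot time.

**Position:** the last check used both cameras, and every piece came out within about 1.5 mm of its pad centre. That is close to the measuring error, since the two cameras disagree by 2–3 mm.

**Turn:** the insert is at about 46.7° against 46.8° for its pad. The timer is at about 50.7° against 50.1°, though the two cameras differ for it (51.4° and 49.9°).

**Bottle:** I set it down leaning about 4° and let it settle upright, to keep the gripper clear of a knob on the aligner's front. Later pictures show it upright on its pad.

**Bystanders:** the swab pot and the objective canister are where they were. In the last top view the network did not report the canister, but the side view put it at its starting spot.

**Forces:** the highest contact force shown at the end of any move was about 6 N, and the arm was clear of everything at the end.

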